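# Load the pad press and set its pressure lever

## Robot

A 7-joint arm with a two-finger parallel gripper is mounted at the origin on the work surface. World frame = base frame: x ahead of the robot, y to its left, z up, the work surface at z = 0. Lengths are in m, angles in rad, forces in N, time in s.
With the tool pointing down it reaches from about 0.4 to 0.9 m from the base axis. Payload 5.5 kg.
Tool frame: the origin (TCP) lies between the finger pads; the fingertips stand 8 mm ahead of it and the grasp point (between the pads) lies 11 mm behind it; z points along the fingers, y is the line along which they close (so a half turn about z gives the same grasp; the last joint's range is limited). The gripper opens to 92 mm and grips with 3 to 60 N. Pads are 19 mm wide; open, the fingers measure 130 mm over their backs; the gripper's body (75 mm by 190 mm) begins 47 mm behind the grasp point.
Start: joints at [1.499, 0.501, -0.427, 1.55, 0.221, 1.138, -0.21], TCP at [0.214, -0.614, 0.235] pointing down, gripper open.
Joint ranges: [-2.88, 2.88], [-0.31, 2.03], [-1.54, 1.56], [0.2, 2.42], [-1.41, 4.55], [0.19, 2.02], [-2.57, 2.57]. Speed limits (rad/s): [2.57, 2.57, 3.14, 3.14, 3.14, 3.14, 3.14].

## Interface

Orientations are given as a unit quaternion [x, y, z, w].
In Python, from workcell import telemetry, get_image, camera_model, robot, finder gives the robot as it stands. The module is installed in compiled form; this text tells all that it offers.
- The arm moves only by the tool drive_tool, never from a script. Its argument "moves" is a list of rows, each an object of numbers: "dx", "dy", "dz": the shift along the tool's x, y, z scaled (see below); "rx", "ry", "rz": the turn, a rotation vector about the tool's x, y, z scaled (see below); "hand": the opening, from 0 (shut) to 1 (fully open). A call has exactly 5 rows; each row is the pose to reach, as a shift and turn from the pose commanded when the call began, along the tool's axes at that moment, turning the shorter way round; what a row does not reach only later rows make up. The controller multiplies each number of a shift by 500 mm and each number of a turn by 180 degrees. A row lasts 1/12 s, in which the tool goes at most 41.7 mm and 7.16 degrees, less where a joint would pass 70% of its speed; a pose out of reach is approached as far as the arm can. A call with a number of a shift or a turn outside -1 to 1 is refused whole. A call with a gripper value outside its range is refused whole. The fingers move at their own pace and stop on an object; "squeeze" is the grip in N (left out, the last holds). Time passes only in rows, so rows that repeat a pose let the fingers close, or fill a call up. It gives the time, the measured TCP pose, the force, the opening and the grip force at its end, in the units of the state.
- telemetry.observe(): the state, without advancing time (a new reading comes with each control period).
- get_image(name): name is "side" or "top" or "wrist"; returns (picture, depth): 420x560x3 uint8, red, green, blue; 420x560 float32, m along the optical axis (not along the pixel's ray), 0 where there is no reading.
- camera_model(name): a dict with "camera_matrix" (3x3 intrinsics, pixels), "distortion" ([k1, k2, p1, p2, k3] as OpenCV has them; the pictures are not rectified), "cam_to_world" (4x4, takes a point from camera to world coordinates). Camera axes: x right, y up, looking along -z (the intrinsics and any distortion apply to the point x, -y, -z); pixel columns grow to the right and rows downward; lengths in m; the calibration is good to about 2 mm. A picture is of the moment at which its call begins: read the wrist's pose just before it. camera_model takes no time and is no camera call; for the wrist camera it gives the pose at the moment of the call.
- robot.finish_job(): hands the job in; it is judged then, once.
Trained networks look in the newest picture that a camera, given by its name, has taken for a name from the list of things; names that differ only in an ending like _2 or _b are one class to them, and where a whole thing is asked for, a point or a joint stands for the part that bears it (a point fixed in the world has none). Each returns a list of dicts, best first, with "p" (0 to 1); they miss things now and then, are a little off and sometimes report something else, mostly with a low value. They report only what shows in the picture. A call takes as long as a camera call. They do not tell look-alikes from the thing itself.
- finder.find_in(target, camera): "location" ([column, row] in pixels, amid what is visible of it).
- finder.pinpoint(target, camera): "location" ([column, row] in pixels: a listed point, or the origin of a listed thing).
The state is a dict: "clock": time; "joints": joint angles; "qd": joint speeds; "joint_torque": joint torques, N m; "ee_pos": TCP position; "ee_rot": TCP orientation; "ft_force": force on the tool from outside, world axes, zero at the start; "torque": the same for the moment, N m; "grip_width": finger opening in m; "grasp_force": force on a finger pad.
Only numpy, scipy, OpenCV 4.12 (cv2) and the standard library are available. Lean on these libraries where they do the work, as an engineer would, in place of code of your own. Each camera call takes 0.05 s, during which the arm holds its last target. There are 200 camera calls.

## Task

Get the pad press ready for its next pressing: pull the pressure lever fully back to its released end (towards the robot), stand the cover up at least upright, take the wooden packing bar out of the bed and lay it flat inside the steel tray, and lay every notepad flat in the bed, none on another. Only then shut the cover fully, and after that swing the pressure lever until it lines up with the brass setting pointer beside it and leave it there. Do not shift the pointer, and leave the glue bottle, the cardboard core and the steel weight where they stand.

Things in the scene. Friction and masses are not known exactly. Their poses are not given: they have to be found in the camera images.
- press: grey bench-top pad press, fixed; origin under the centre of its 250 x 280 mm foot at table height, x axis away from its front (roughly away from the robot), y to its left, z up. On its 30 mm high plinth stands the bed (210 x 240 x 34 mm open steel box, rim 64 mm above the table); a cover is hinged on the bed's far (+x) rim; pressure lever, pointer and white quadrant are on the left (+y) side
- bed_in (a point): centre of the bed's inner floor, 35 mm above the table; axes as the press. The floor is 200 mm (x) by 230 mm (y), its walls rise 29 mm above it; when the cover is shut there is room for one layer of pads
- cover (a joint): angle of the cover, rad: 0 shut, 1.57 upright, 1.9 the end stop. 210 x 240 x 6 mm aluminium plate, stiff hinge, it stays where it is left
- cover_hinge (a point): the cover's hinge line (along the press's y), mid-width, at press x = +105 mm, z = 64.5 mm; turns with the cover, x axis points from the free edge to the hinge within the plate
- cover_handle (a point): middle of the cover's black bar handle: round bar 11 mm thick, 100 mm long along y, its axis 35 mm above the plate's outer face, 185 mm from the hinge line (25 mm from the free edge)
- lever (a joint): angle of the pressure lever, rad: 0 = fully released, leaning 0.65 rad towards the robot (-x of the press); grows as the lever swings away from the robot; 0.65 upright, 1.3 the far stop. It stays where it is left
- lever_knob (a point): centre of the black ball knob (32 mm diameter) on the end of the steel pressure lever (12 mm rod); turns with the lever
- lever_pivot (a point): pivot of the lever, its axis along the press's y, 50 mm above the table, 140 mm from the knob's centre; lever swings in a plane at press y = +200 mm
- pointer (a joint): angle of the brass setting pointer, rad, on the same scale and about the same axis as the lever: lever and pointer line up (seen from the side) when both values are equal
- pointer_tip (a point): flag at the end of the brass setting pointer, 80 mm from the pivot axis, in a plane 31 mm to the bed's side of the lever; turns with the pointer
- bar: wooden packing bar 130 x 40 x 20 mm, starts flat in the bed under the cover; origin at the centre of its underside, x along its length, z up
- tray: steel tray, fixed, outside 190 x 90 x 16 mm; origin under its centre, x along its length
- tray_in (a point): centre of the tray's inner floor, 4 mm above the table; the floor is 182 x 82 mm, walls 4 mm thick rise 12 mm above it
- pad1: notepad, a glued white paper block 74 x 52 x 20 mm with black printed marks on top, flat on the table; origin at the centre of its underside, x along its 74 mm length, z up. Two to four such pads are there; an absent one reads None
- pad2: notepad, a glued white paper block 74 x 52 x 20 mm with black printed marks on top, flat on the table; origin at the centre of its underside, x along its 74 mm length, z up. Two to four such pads are there; an absent one reads None
- pad3: notepad, a glued white paper block 74 x 52 x 20 mm with black printed marks on top, flat on the table; origin at the centre of its underside, x along its 74 mm length, z up. Two to four such pads are there; an absent one reads None
- pad4: notepad, a glued white paper block 74 x 52 x 20 mm with black printed marks on top, flat on the table; origin at the centre of its underside, x along its 74 mm length, z up. Two to four such pads are there; an absent one reads None
- glue: bystander: white glue bottle, 56 mm diameter, 130 mm tall, upright; origin at its underside
- core: bystander: cardboard core tube standing on end, 64 mm diameter, 80 mm tall; origin at its underside
- weight: bystander: dark steel weight 70 x 70 x 30 mm with a 24 mm stub on top, 52 mm tall in all; origin at its underside
Not all that is in view belongs to the job. What is shaped like the pad3 but orange or red is not meant.

How it is judged:
By the outcome, as a careful person would: the job done as asked, in the order asked, and still so for the second after the job is handed in, with the robot touching nothing.
Of pad1, pad2, pad3, pad4 only 2 to 4 are there at a start; the rules pass over those that are not, and their reading is None.
At some moment in a run one of pad1, pad2, pad3, pad4 may be knocked a few centimetres aside while the robot is not near it.
Once in a run the grip may slacken for a moment while it holds something.
It also fails if it takes over 210 s, if anything falls off the work surface, if the arm or the gripper's body presses on something with over 40 N, if the wrist force passes 120 N, or if a joint passes its speed limit or range.

## Working session

There is one attempt and no reset: what is moved stays moved. The work goes in short steps, Python scripts to look and compute and a tool call to move; the robot and the scene stay as the last step left them, time stands still between calls to the robot, and variables do not carry over. Pictures are saved under pics/ and viewed, at most 14 in all, crops included, and the job is handed in when it is done.

Besides the shell and the picture viewer there is one more tool, called after ">>>" as name(argument=value, ...) on one line, values as JSON. drive_tool: Moves the arm, as the interface text tells. Its arguments: {"type":"object","properties":{"moves":{"type":"array"},"squeeze":{"type":"number"}},"required":["moves"]}

```bash
mkdir -p pics
cat > h.py <<'E'
import numpy as np, cv2, json
from scipy.spatial.transform import Rotation as R
from workcell import telemetry, get_image, camera_model, robot, finder
def ray(cam,uv,M=None):
    m=M or camera_model(cam); K=np.array(m["camera_matrix"],float); D=np.array(m["distortion"],float)
    p=cv2.undistortPoints(np.array(uv,float).reshape(-1,1,2),K,D).reshape(-1,2)
    T=np.array(m["cam_to_world"]); d=np.c_[p[:,0],-p[:,1],-np.ones(len(p))]@T[:3,:3].T
    return T[:3,3],d
def at_z(cam,uv,z,M=None):
    o,d=ray(cam,uv,M); return o+d*((z-o[2])/d[:,2])[:,None]
def at_depth(cam,uv,depth,M=None):
    o,d=ray(cam,uv,M); uv=np.array(uv).reshape(-1,2)
    z=np.array([np.median([v for v in depth[max(0,int(r)-2):int(r)+3,max(0,int(c)-2):int(c)+3].ravel() if v>0] or [np.nan]) for c,r in uv])
    return o+d*z[:,None]
def proj(cam,P,M=None):
    m=M or camera_model(cam); T=np.linalg.inv(np.array(m["cam_to_world"])); P=np.array(P,float).reshape(-1,3)
    q=P@T[:3,:3].T+T[:3,3]; q=q*[1,-1,-1]
    return cv2.projectPoints(q,np.zeros(3),np.zeros(3),np.array(m["camera_matrix"],float),np.array(m["distortion"],float))[0].reshape(-1,2)
def save(name,img): cv2.imwrite(f"pics/{name}.png",cv2.cvtColor(img,cv2.COLOR_RGB2BGR))
def delta(pos,yaw=None,Rt=None):
    """print shift and turn (scaled) from current pose to target"""
    s=telemetry.observe(); Rc=R.from_quat(s["ee_rot"]); d=Rc.inv().apply(np.array(pos)-s["ee_pos"])/0.5
    r=np.zeros(3)
    if Rt is not None: r=(Rc.inv()*Rt).as_rotvec()/np.pi
    return np.round(d,4),np.round(r,4)
E
python3 - <<'E'
from h import *
s=telemetry.observe(); print(s)
for c in("side","top","wrist"):
    M=camera_model(c); im,d=get_image(c); save(c+"0",im); np.save(c+"0.npy",d)
    print(c,np.round(M["cam_to_world"],3).tolist())
    if c=="wrist": continue
    for t in("bed_in","cover_hinge","cover_handle","lever_knob","lever_pivot","pointer_tip","bar","tray_in","pad1","glue","core","weight"):
        L=finder.pinpoint(t,c)[:6]
        for q in L:
            if q["p"]>.2: print(t,np.round(q["location"],1),round(q["p"],2),np.round(at_depth(c,[q["location"]],d,M)[0],3))
E
```

```text
{'clock': 0.0, 'joints': array([ 1.4991668 ,  0.50186413, -0.42677075,  1.55144003,  0.22082961,
        1.13832131, -0.21027995]), 'qd': array([-1.42831791e-03, -4.14645875e-04,  2.73495232e-05,  3.13276840e-05,
        6.07791807e-05, -2.53103803e-05, -2.25754686e-03]), 'joint_torque': array([-4.32717334e-04, -5.66597235e+01, -5.81550792e+00, -2.79107702e+01,
       -6.84630428e-02,  3.08326527e-02,  1.69172536e-04]), 'ee_pos': array([ 0.21330467, -0.61327466,  0.23367049]), 'ee_rot': array([ 9.86012752e-01,  1.66666980e-01, -1.48812476e-04, -9.74309207e-04]), 'ft_force': array([ 0.12871158, -0.64487091,  0.04976292]), 'torque': array([0.00731055, 0.03097708, 0.00472807]), 'grasp_force': 0.0, 'grip_width': 0.0921807714479316}
side [[0.993, 0.066, -0.096, 0.428], [-0.115, 0.688, -0.717, -0.805], [0.019, 0.723, 0.691, 0.932], [0.0, 0.0, 0.0, 1.0]]
cover_hinge [304.8 186.8] 0.66 [0.663 0.149 0.064]
cover_handle [246.7 183.3] 0.56 [0.472 0.136 0.107]
lever_knob [275.6 128.7] 0.46 [0.586 0.329 0.175]
lever_pivot [301.7 187.5] 0.7 [0.651 0.141 0.069]
lever_pivot [252.6 158.3] 0.68 [0.503
[... 927 characters left out ...]
531 0.332 0.052]
pointer_tip [179.7 230.8] 0.42 [0.497 0.302 0.128]
tray_in [414.5 251.7] 0.72 [ 0.452 -0.411  0.003]
pad1 [296.8 278.2] 0.98 [ 0.364 -0.04   0.019]
pad1 [314.2 204.4] 0.77 [ 0.591 -0.089  0.02 ]
pad1 [369.5 244.7] 0.72 [ 0.471 -0.263  0.02 ]
pad1 [247.8 284.3] 0.72 [0.342 0.108 0.019]
pad1 [333.8 247.9] 0.7 [ 0.459 -0.152  0.018]
pad1 [355.3 304. ] 0.6 [ 0.288 -0.222  0.018]
glue [304.6 149.2] 0.56 [ 0.747 -0.052  0.093]
core [382.5 169.1] 0.76 [ 0.71  -0.306  0.001]
core [415.9 251.6] 0.48 [ 0.452 -0.415  0.003]
weight [125.9 214.5] 0.8 [0.545 0.484 0.05 ]
wrist [[0.329, 0.909, 0.256, 0.283], [-0.944, 0.317, 0.089, -0.588], [0.0, -0.271, 0.963, 0.384], [0.0, 0.0, 0.0, 1.0]]
```

View pics/top0.png

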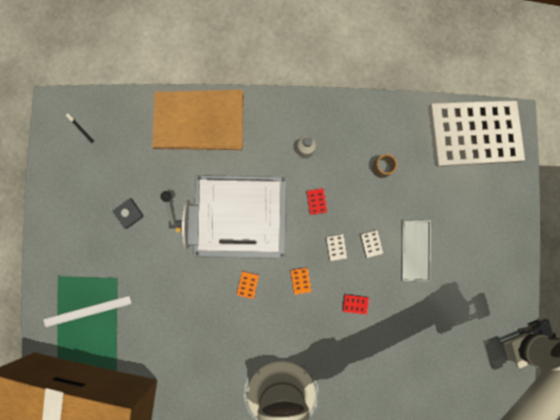

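View pics/side0.png

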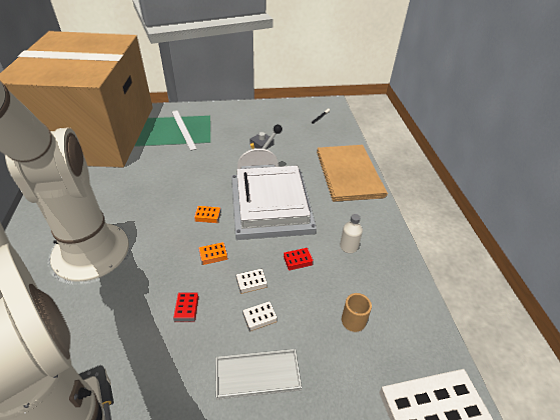

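```bash
cat >> h.py <<'E'
def cloud(cam,depth,M=None):
    h,w=depth.shape; uv=np.stack(np.meshgrid(np.arange(w),np.arange(h)),-1).reshape(-1,2).astype(float)
    o,d=ray(cam,uv,M); return (o+d*depth.reshape(-1,1)).reshape(h,w,3)
def rect(P):
    (c,s,a)=cv2.minAreaRect((P[:,:2]*1000).astype(np.float32))
    a=np.deg2rad(a)
    if s[0]<s[1]: s=s[::-1]; a+=np.pi/2
    a=(a+np.pi/2)%np.pi-np.pi/2
    return np.array(c)/1000,np.array(s),a   # centre, (long,short) mm, yaw of long axis
E
python3 - <<'E'
from h import *
for c in("top","side"):
    d=np.load(c+"0.npy"); im=cv2.cvtColor(cv2.imread(f"pics/{c}0.png"),cv2.COLOR_BGR2HSV)
    C=cloud(c,d)
    z=C[...,2]
    def comp(mask,mn,lab):
        n,L,st,_=cv2.connectedComponentsWithStats(mask.astype(np.uint8))
        for i in range(1,n):
            if st[i,4]>=mn:
                P=C[L==i]; r=rect(P); print(c,lab,st[i].tolist(),np.round(r[0],4),np.round(r[1]),round(r[2],3),"z",np.round(np.median(P[:,2]),4), "hue/sat",np.median(im[L==i],0))
    comp((z>.012)&(z<.028)&(d>0)&(C[...,0]>.15)&(C[...,0]<.9)&(abs(C[...,1])<.6),40,"pad")
    comp((z>.058)&(z<.08)&(d>0)&(C[...,0]>.4)&(C[...,1]>-.05)&(C[...,1]<.3),300,"cover")
    comp((z>.09)&(d>0)&(C[...,0]>.4)&(C[...,0]<.7)&(C[...,1]>0)&(C[...,1]<.27)&(z<.13),20,"handle")
    comp((z>.15)&(d>0)&(C[...,0]>.4)&(C[...,0]<.7)&(C[...,1]>0.27)&(C[...,1]<.4),8,"knob")
    comp((z>.004)&(z<.02)&(d>0)&(C[...,0]>.3)&(C[...,0]<.6)&(C[...,1]>-.5)&(C[...,1]<-.34),40,"tray")
im=cv2.cvtColor(get_image("side")[0],cv2.COLOR_RGB2BGR)
a=cv2.resize(im[100:250,190:360],None,fx=4,fy=4,interpolation=cv2.INTER_CUBIC); cv2.imwrite("pics/crop1.png",a)
E
```

```text
top pad [152, 103, 91, 47, 3683] [0.8279 0.2799] [285. 144.] -1.57 z 0.0226 hue/sat [ 16. 155. 179.]
top pad [433, 129, 11, 38, 90] [ 0.7854 -0.485 ] [121.  25.] 0.108 z 0.0219 hue/sat [ 21.5  41.  142. ]
top pad [453, 135, 17, 12, 50] [ 0.8079 -0.5618] [57. 28.] -0.977 z 0.0258 hue/sat [ 21.  39. 219.]
top pad [458, 144, 16, 15, 68] [ 0.7752 -0.5729] [51. 45.] -1.567 z 0.026 hue/sat [ 21.  39. 212.]
top pad [306, 189, 21, 26, 385] [ 0.6014 -0.0967] [76. 51.] 0.214 z 0.0198 hue/sat [  1. 197. 204.]
top pad [122, 198, 14, 10, 46] [0.5791 0.4852] [33. 27.] -0.939 z 0.0258 hue/sat [35.5 10.  78. ]
top pad [124, 206, 20, 23, 102] [0.5371 0.4762] [71. 37.] -0.897 z 0.0256 hue/sat [34.5  8.  79. ]
top pad [361, 231, 22, 27, 391] [ 0.473  -0.2704] [73. 54.] 0.283 z 0.0192 hue/sat [ 21.  39. 212.]
top pad [326, 235, 21, 27, 401] [ 0.4595 -0.1591] [74. 54.] 0.184 z 0.0196 hue/sat [ 20.  39. 211.]
top pad [193, 245, 24, 13, 67] [0.4362 0.2436] [77. 25.] 1.318 z 0.026 hue/sat [ 35.  10. 151.]
top pad [230, 251, 12, 7, 41] [0.4337 0.1478] [34. 18.] -1.547 z 0.0259 hue/sat [ 35.  12. 154.]
top pa
[... 1822 characters left out ...]
, 24, 16, 84] [ 0.7033 -0.3212] [61. 25.] -0.552 z 0.0196 hue/sat [ 16.  129.  134.5]
side pad [215, 349, 87, 49, 497] [ 0.456  -0.4144] [191.  92.] -0.0 z 0.0154 hue/sat [ 25.  13. 202.]
side pad [380, 388, 19, 32, 96] [ 0.7295 -0.5149] [66.  9.] -1.367 z 0.0213 hue/sat [ 16.  30. 140.]
side cover [238, 166, 73, 57, 3401] [0.5539 0.1363] [247. 215.] -1.57 z 0.07 hue/sat [ 11.   9. 234.]
side handle [244, 172, 6, 25, 86] [0.4717 0.1346] [107.  11.] -1.569 z 0.109 hue/sat [113.5  16.   38.5]
side knob [273, 125, 10, 10, 75] [0.5917 0.3315] [31. 27.] -0.493 z 0.1734 hue/sat [128.  13.  42.]
side tray [215, 348, 87, 51, 1786] [ 0.4577 -0.4112] [197.  99.] -0.006 z 0.006 hue/sat [ 24.  14. 209.]
```

View pics/crop1.png

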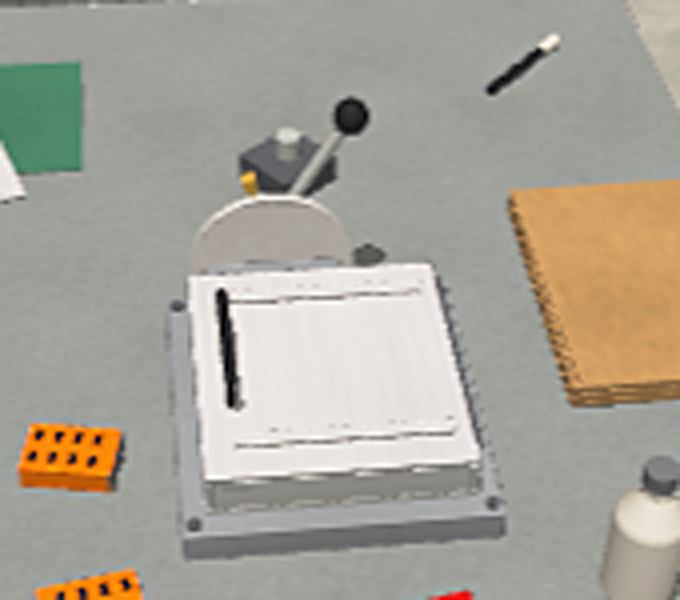

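```bash
cat >> h.py <<'E'
def down(yaw): # tool z down, tool x at world yaw
    c,s=np.cos(yaw),np.sin(yaw); return R.from_matrix(np.array([[c,s,0],[s,-c,0],[0,0,-1]]))
def plan(targets,start=None):
    """targets: (pos,Rot). One line per target: shift, turn, and number of rows it needs"""
    s=telemetry.observe(); p,q=start or (np.array(s["ee_pos"]),R.from_quat(s["ee_rot"]))
    for P,Q in targets:
        Q=Q or q; P=np.array(P,float); d=q.inv().apply(P-p)/.5; r=(q.inv()*Q).as_rotvec()/np.pi
        n=max(np.linalg.norm(d)*500/41,np.linalg.norm(r)*180/7.1)
        print("d",np.round(d,3),"r",np.round(r,3),"rows",round(n,1)); p,q=P,Q
E
python3 - <<'E'
from h import *
D=down(np.pi/2)
plan([([.40,-.43,.26],down(.9)),([.5,-.2,.28],D),([.53,.0,.28],D),([.53,.24,.28],D)])
E
```

```text
d [ 0.473 -0.225 -0.051] r [-0.   -0.   -0.18] rows 6.4
d [ 0.485 -0.129 -0.04 ] r [ 0.     0.    -0.214] rows 6.1
d [0.4  0.06 0.  ] r [0. 0. 0.] rows 4.9
d [0.48 0.   0.  ] r [0. 0. 0.] rows 5.9
```

Run:
```python
from h import *
D=down(np.pi/2)
plan([([.34,-.49,.26],down(.8)),([.44,-.34,.27],down(1.25)),([.5,-.18,.28],D),([.53,.0,.28],D),([.53,.18,.28],D),([.53,.24,.28],D)])
```

```text
d [ 0.32  -0.151 -0.051] r [-0.    -0.    -0.148] rows 4.4
d [ 0.355 -0.066 -0.02 ] r [ 0.     0.    -0.143] rows 4.4
d [ 0.342  0.013 -0.02 ] r [ 0.     0.    -0.102] rows 4.2
d [0.36 0.06 0.  ] r [0. 0. 0.] rows 4.5
d [0.36 0.   0.  ] r [0. 0. 0.] rows 4.4
d [0.12 0.   0.  ] r [0. 0. 0.] rows 1.5
```

>>> drive_tool(moves=[{"dx": 0.32, "dy": -0.15, "dz": -0.05, "rz": -0.148}, {"dx": 0.32, "dy": -0.15, "dz": -0.05, "rz": -0.148}, {"dx": 0.32, "dy": -0.15, "dz": -0.05, "rz": -0.148}, {"dx": 0.32, "dy": -0.15, "dz": -0.05, "rz": -0.148}, {"dx": 0.32, "dy": -0.15, "dz": -0.05, "rz": -0.148}])

```text
invalid input at $.moves[0]: expected keys dx, dy, dz, rx, ry, rz, hand
```

>>> drive_tool(moves=[{"dx": 0.355, "dy": -0.066, "dz": -0.02, "rz": -0.143}, {"dx": 0.355, "dy": -0.066, "dz": -0.02, "rz": -0.143}, {"dx": 0.355, "dy": -0.066, "dz": -0.02, "rz": -0.143}, {"dx": 0.355, "dy": -0.066, "dz": -0.02, "rz": -0.143}, {"dx": 0.355, "dy": -0.066, "dz": -0.02, "rz": -0.143}])

```text
invalid input at $.moves[0]: expected keys dx, dy, dz, rx, ry, rz, hand
```

>>> drive_tool(moves=[{"dx": 0.342, "dy": 0.013, "dz": -0.02, "rz": -0.102}, {"dx": 0.342, "dy": 0.013, "dz": -0.02, "rz": -0.102}, {"dx": 0.342, "dy": 0.013, "dz": -0.02, "rz": -0.102}, {"dx": 0.342, "dy": 0.013, "dz": -0.02, "rz": -0.102}, {"dx": 0.342, "dy": 0.013, "dz": -0.02, "rz": -0.102}])

```text
invalid input at $.moves[0]: expected keys dx, dy, dz, rx, ry, rz, hand
```

>>> drive_tool(moves=[{"dx": 0.36, "dy": 0.06}, {"dx": 0.36, "dy": 0.06}, {"dx": 0.36, "dy": 0.06}, {"dx": 0.36, "dy": 0.06}, {"dx": 0.36, "dy": 0.06}])

```text
invalid input at $.moves[0]: expected keys dx, dy, dz, rx, ry, rz, hand
```

>>> drive_tool(moves=[{"dx": 0.36}, {"dx": 0.36}, {"dx": 0.36}, {"dx": 0.36}, {"dx": 0.36}])

```text
invalid input at $.moves[0]: expected keys dx, dy, dz, rx, ry, rz, hand
```

>>> drive_tool(moves=[{"dx": 0.12}, {"dx": 0.12}, {"dx": 0.12}, {"dx": 0.12}, {"dx": 0.12}])

```text
invalid input at $.moves[0]: expected keys dx, dy, dz, rx, ry, rz, hand
```

Run:
```python
from h import *
s=telemetry.observe(); print(s["clock"],s["ee_pos"],s["ee_rot"],np.round(s["joints"],2),s["ft_force"])
M=camera_model("wrist"); im,d=get_image("wrist"); save("w1",im); np.save("w1.npy",d); json.dump({k:np.array(v).tolist() for k,v in M.items()},open("w1.json","w"))
for t in("lever_knob","lever_pivot","pointer_tip"):
    for q in finder.pinpoint(t,"wrist")[:3]:
        print(t,np.round(q["location"],1),round(q["p"],2),np.round(at_depth("wrist",[q["location"]],d,M)[0],3))
```

```text
1.4 [ 0.21361581 -0.61386179  0.23469576] [ 9.86017650e-01  1.66640906e-01  2.95205959e-05 -2.82492804e-05] [ 1.5   0.5  -0.43  1.55  0.22  1.14 -0.21] [0.36564859 0.93619823 0.06813332]
```

View pics/w1.png

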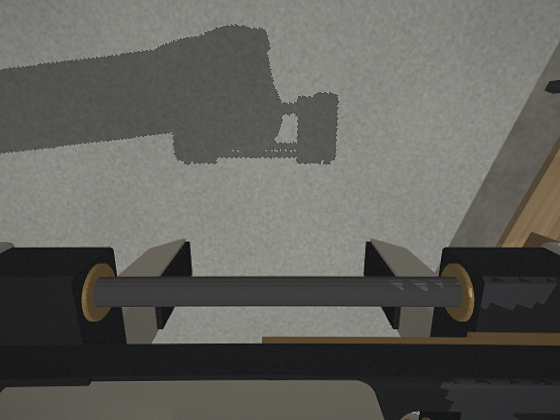

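The picture shows only the table and the open fingers, because the calls were refused: every row needs all seven keys.

>>> drive_tool(moves=[{"dx": 0.32, "dy": -0.15, "dz": -0.05, "rx": 0, "ry": 0, "rz": -0.148, "hand": 1}, {"dx": 0.32, "dy": -0.15, "dz": -0.05, "rx": 0, "ry": 0, "rz": -0.148, "hand": 1}, {"dx": 0.32, "dy": -0.15, "dz": -0.05, "rx": 0, "ry": 0, "rz": -0.148, "hand": 1}, {"dx": 0.32, "dy": -0.15, "dz": -0.05, "rx": 0, "ry": 0, "rz": -0.148, "hand": 1}, {"dx": 0.32, "dy": -0.15, "dz": -0.05, "rx": 0, "ry": 0, "rz": -0.148, "hand": 1}])

```text
clock: 2.02
ee_pos: [0.3471, -0.4844, 0.2614]
ee_rot: [0.918, 0.396, 0.002, 0.0]
ft_force: [1.5, 1.5, 0.5]
grip_width: 0.0916
grasp_force: 0.0
```

>>> drive_tool(moves=[{"dx": 0.355, "dy": -0.066, "dz": -0.02, "rx": 0, "ry": 0, "rz": -0.143, "hand": 1}, {"dx": 0.355, "dy": -0.066, "dz": -0.02, "rx": 0, "ry": 0, "rz": -0.143, "hand": 1}, {"dx": 0.355, "dy": -0.066, "dz": -0.02, "rx": 0, "ry": 0, "rz": -0.143, "hand": 1}, {"dx": 0.355, "dy": -0.066, "dz": -0.02, "rx": 0, "ry": 0, "rz": -0.143, "hand": 1}, {"dx": 0.355, "dy": -0.066, "dz": -0.02, "rx": 0, "ry": 0, "rz": -0.143, "hand": 1}])

```text
clock: 2.43
ee_pos: [0.4444, -0.3333, 0.2709]
ee_rot: [0.808, 0.59, 0.002, 0.0]
ft_force: [0.9, 0.9, 0.8]
grip_width: 0.0916
grasp_force: 0.0
```

Run:
```python
from h import *
s=telemetry.observe(); print(s["clock"],s["ee_pos"],s["ee_rot"],np.round(s["joints"],2),s["ft_force"])
D=down(np.pi/2)
plan([([.5,-.18,.28],D),([.53,.0,.28],D),([.53,.18,.28],D),([.53,.24,.28],D)])
```

```text
2.4333 [ 0.44438494 -0.33329738  0.27090945] [8.07740208e-01 5.89535898e-01 1.76641805e-03 2.45806367e-04] [ 1.21  0.35 -0.76  1.74  0.26  1.15  0.06] [0.93493672 0.86086825 0.84420507]
d [ 0.326  0.012 -0.017] r [ 0.001 -0.001 -0.099] rows 4.0
d [0.36 0.06 0.  ] r [0. 0. 0.] rows 4.5
d [0.36 0.   0.  ] r [0. 0. 0.] rows 4.4
d [0.12 0.   0.  ] r [0. 0. 0.] rows 1.5
```

>>> drive_tool(moves=[{"dx": 0.326, "dy": 0.012, "dz": -0.017, "rx": 0, "ry": 0, "rz": -0.099, "hand": 1}, {"dx": 0.326, "dy": 0.012, "dz": -0.017, "rx": 0, "ry": 0, "rz": -0.099, "hand": 1}, {"dx": 0.326, "dy": 0.012, "dz": -0.017, "rx": 0, "ry": 0, "rz": -0.099, "hand": 1}, {"dx": 0.326, "dy": 0.012, "dz": -0.017, "rx": 0, "ry": 0, "rz": -0.099, "hand": 1}, {"dx": 0.326, "dy": 0.012, "dz": -0.017, "rx": 0, "ry": 0, "rz": -0.099, "hand": 1}])

```text
clock: 2.85
ee_pos: [0.5006, -0.1777, 0.2798]
ee_rot: [0.707, 0.707, 0.002, 0.0]
ft_force: [0.4, 0.7, 0.5]
grip_width: 0.0917
grasp_force: 0.0
```

>>> drive_tool(moves=[{"dx": 0.36, "dy": 0.06, "dz": 0, "rx": 0, "ry": 0, "rz": 0, "hand": 1}, {"dx": 0.36, "dy": 0.06, "dz": 0, "rx": 0, "ry": 0, "rz": 0, "hand": 1}, {"dx": 0.36, "dy": 0.06, "dz": 0, "rx": 0, "ry": 0, "rz": 0, "hand": 1}, {"dx": 0.36, "dy": 0.06, "dz": 0, "rx": 0, "ry": 0, "rz": 0, "hand": 1}, {"dx": 0.36, "dy": 0.06, "dz": 0, "rx": 0, "ry": 0, "rz": 0, "hand": 1}])

```text
clock: 3.27
ee_pos: [0.5296, -0.0009, 0.2792]
ee_rot: [0.709, 0.706, 0.002, -0.0]
ft_force: [-0.0, 1.0, -0.1]
grip_width: 0.0917
grasp_force: 0.0
```

>>> drive_tool(moves=[{"dx": 0.36, "dy": 0, "dz": 0, "rx": 0, "ry": 0, "rz": 0, "hand": 1}, {"dx": 0.36, "dy": 0, "dz": 0, "rx": 0, "ry": 0, "rz": 0, "hand": 1}, {"dx": 0.36, "dy": 0, "dz": 0, "rx": 0, "ry": 0, "rz": 0, "hand": 1}, {"dx": 0.36, "dy": 0, "dz": 0, "rx": 0, "ry": 0, "rz": 0, "hand": 1}, {"dx": 0.36, "dy": 0, "dz": 0, "rx": 0, "ry": 0, "rz": 0, "hand": 1}])

```text
clock: 3.68
ee_pos: [0.5298, 0.1797, 0.2792]
ee_rot: [0.708, 0.706, 0.002, -0.001]
ft_force: [-1.0, 1.1, 0.2]
grip_width: 0.0919
grasp_force: 0.0
```

>>> drive_tool(moves=[{"dx": 0.12, "dy": 0, "dz": 0, "rx": 0, "ry": 0, "rz": 0, "hand": 1}, {"dx": 0.12, "dy": 0, "dz": 0, "rx": 0, "ry": 0, "rz": 0, "hand": 1}, {"dx": 0.12, "dy": 0, "dz": 0, "rx": 0, "ry": 0, "rz": 0, "hand": 1}, {"dx": 0.12, "dy": 0, "dz": 0, "rx": 0, "ry": 0, "rz": 0, "hand": 1}, {"dx": 0.12, "dy": 0, "dz": 0, "rx": 0, "ry": 0, "rz": 0, "hand": 1}])

```text
clock: 4.1
ee_pos: [0.5322, 0.2309, 0.278]
ee_rot: [0.711, 0.703, -0.0, 0.0]
ft_force: [-0.4, -0.1, -0.5]
grip_width: 0.0921
grasp_force: 0.0
```

Run:
```python
from h import *
s=telemetry.observe(); print(s["clock"],s["ee_pos"],s["ee_rot"],np.round(s["joints"],2),s["ft_force"])
M=camera_model("wrist"); im,d=get_image("wrist"); save("w2",im); np.save("w2.npy",d); json.dump({k:np.array(v).tolist() for k,v in M.items()},open("w2.json","w"))
for t in("lever_knob","lever_pivot","pointer_tip"):
    for q in finder.pinpoint(t,"wrist")[:3]:
        print(t,np.round(q["location"],1),round(q["p"],2),np.round(at_depth("wrist",[q["location"]],d,M)[0],3))
```

```text
4.1 [0.5321958  0.23094931 0.27795068] [ 7.11291610e-01  7.02896782e-01 -4.84655416e-04  3.52697358e-04] [ 0.25  0.46 -0.95  1.67  0.39  1.22 -0.79] [-0.43053362 -0.0815509  -0.45607927]
lever_knob [357.2  65.9] 0.79 [0.589 0.337 0.185]
lever_pivot [262.6  83.2] 0.78 [0.518 0.337 0.06 ]
pointer_tip [242.7 114.4] 0.54 [0.503 0.306 0.134]
```

View pics/w2.png

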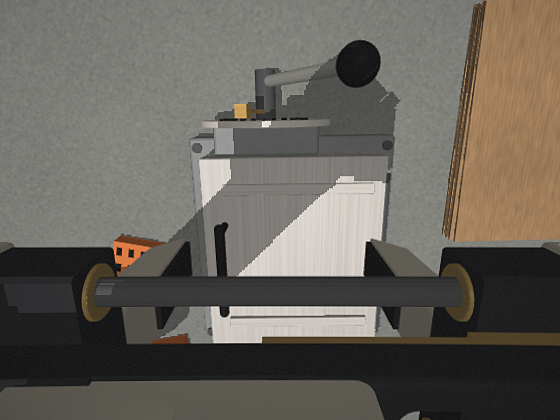

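```bash
cat >> h.py <<'E'
def sphere(P,r):
    from scipy.optimize import least_squares
    c0=P.mean(0)-[0,0,r*.6]
    return least_squares(lambda c:np.linalg.norm(P-c,axis=1)-r,c0,loss="soft_l1",f_scale=.001)
E
python3 - <<'E'
from h import *
M=json.load(open("w2.json")); d=np.load("w2.npy"); im=cv2.imread("pics/w2.png"); C=cloud("wrist",d,M)
g=im.max(2)
m=np.zeros(g.shape,bool); m[40:92,330:385]=True; m&=(C[...,2]>.13)&(d>0)
r=sphere(C[m],.016); k=r.x; print("knob",k.round(4),m.sum(),np.abs(r.fun).mean())
# rod: pixels between, z .06-.16, x in .52-.575
m=(C[...,0]>.53)&(C[...,0]<.575)&(abs(C[...,1]-.338)<.02)&(C[...,2]>.065)&(C[...,2]<.17)&(d>0)
P=C[m]; P=P[np.abs(P[:,1]-np.median(P[:,1]))<.004]
c=np.polyfit(P[:,2],P[:,0],1); print("rod",len(P),c,np.arctan(c[0]),np.median(P[:,1]))
hsv=cv2.cvtColor(im,cv2.COLOR_BGR2HSV); b=(hsv[...,1]>120)&(hsv[...,0]>12)&(hsv[...,0]<32)&(d>0)
b[:, :200]=0; b[:,300:]=0; b[130:]=0; b[:90]=0
Q=C[b]; print("brass",len(Q),Q.min(0),Q.max(0),np.median(Q,0)); 
ys,xs=np.where(b)
for z in np.arange(.07,.14,.01):
    s=Q[abs(Q[:,2]-z)<.005]
    if len(s): print(round(z,3),len(s),s.mean(0).round(4),s[:,0].min().round(4),s[:,0].max().round(4))
mm=(abs(C[...,2]-.07)<.003)&(C[...,0]>.42)&(C[...,0]<.68)&(C[...,1]>0.05)&(C[...,1]<.27)
print(rect(C[mm]))
a=cv2.resize(im[55:140,210:390],None,fx=4.4,fy=4.4,interpolation=cv2.INTER_CUBIC); cv2.imwrite("pics/crop2.png",a)
E
```

```text
knob [0.5925 0.3401 0.1692] 1806 0.0007561734032334144
rod 552 [0.60112557 0.48435445] 0.541246716317291 0.33863888479290316
brass 269 [0.49256139 0.30243022 0.06175687] [0.52032195 0.31454442 0.13631156] [0.504623   0.30887281 0.13287373]
0.07 7 [0.5188 0.3088 0.0699] 0.5176 0.5195
0.08 8 [0.5167 0.309  0.079 ] 0.5159 0.5177
0.09 9 [0.5143 0.3088 0.0892] 0.5134 0.5151
0.1 11 [0.5101 0.3084 0.1   ] 0.4926 0.5128
0.11 12 [0.5093 0.3085 0.1087] 0.5027 0.5105
0.12 8 [0.5089 0.3079 0.1244] 0.5083 0.5092
0.13 203 [0.5026 0.309  0.1327] 0.496 0.5086
0.14 8 [0.506  0.3101 0.1356] 0.5042 0.5068
(array([0.55270349, 0.15523285]), array([214.14009094, 210.74043274]), np.float64(0.001934346616221383))
```

View pics/crop2.png

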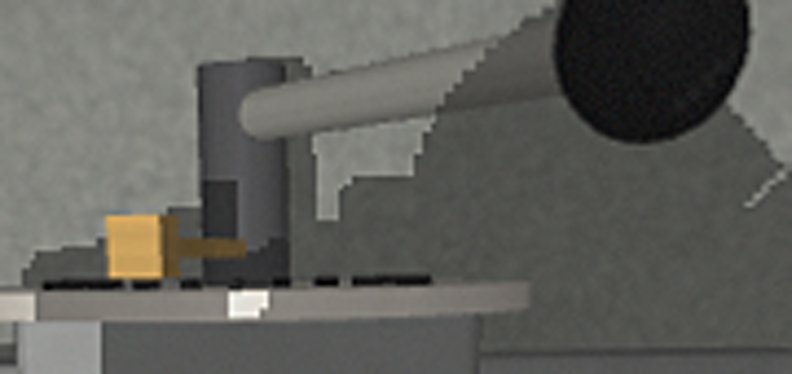

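Run:
```python
from h import *
D=down(np.pi/2)
plan([([.5925,.34,.25],D),([.5925,.34,.158],D)])
px,pz=.520,.05
f=lambda a:np.array([px+.14*np.sin(a),.34,pz+.14*np.cos(a)-.011])
a=np.linspace(.553,-.67,11)
for k in(0,5):
    for i in range(1,6):
        d=(f(a[k+i])-f(a[k]))/.5; print("dy",d[0].round(3),"dz",(-d[2]).round(3))
```

```text
d [0.221 0.117 0.056] r [ 0.     0.    -0.004] rows 3.1
d [0.    0.    0.184] r [0. 0. 0.] rows 2.2
dy -0.03 dz -0.016
dy -0.062 dz -0.029
dy -0.095 dz -0.037
dy -0.129 dz -0.041
dy -0.163 dz -0.041
dy -0.034 dz 0.004
dy -0.067 dz 0.012
dy -0.099 dz 0.024
dy -0.129 dz 0.04
dy -0.158 dz 0.06
```

>>> drive_tool(moves=[{"dx": 0.221, "dy": 0.117, "dz": 0.056, "rx": 0, "ry": 0, "rz": -0.004, "hand": 1}, {"dx": 0.221, "dy": 0.117, "dz": 0.056, "rx": 0, "ry": 0, "rz": -0.004, "hand": 1}, {"dx": 0.221, "dy": 0.117, "dz": 0.056, "rx": 0, "ry": 0, "rz": -0.004, "hand": 1}, {"dx": 0.221, "dy": 0.117, "dz": 0.056, "rx": 0, "ry": 0, "rz": -0.004, "hand": 1}, {"dx": 0.221, "dy": 0.117, "dz": 0.056, "rx": 0, "ry": 0, "rz": -0.004, "hand": 1}])

```text
clock: 4.72
ee_pos: [0.5909, 0.344, 0.2483]
ee_rot: [0.706, 0.709, -0.001, -0.001]
ft_force: [-0.8, -0.3, 0.2]
grip_width: 0.0918
grasp_force: 0.0
```

Run:
```python
from h import *
s=telemetry.observe(); print(s["ee_pos"],s["ee_rot"],np.round(s["joints"],2))
D=down(np.pi/2)
plan([([.5925,.34,.158],D)])
```

```text
[0.59088163 0.34400991 0.24825052] [ 0.70568344  0.70852521 -0.00084917 -0.00147823] [-0.02  0.67 -0.87  1.43  0.51  1.28 -0.92]
d [-0.008  0.004  0.18 ] r [-0.001 -0.     0.001] rows 2.2
```

>>> drive_tool(moves=[{"dx": -0.006, "dy": 0.003, "dz": 0.08, "rx": 0, "ry": 0, "rz": 0, "hand": 1}, {"dx": -0.006, "dy": 0.003, "dz": 0.15, "rx": 0, "ry": 0, "rz": 0, "hand": 1}, {"dx": -0.006, "dy": 0.003, "dz": 0.181, "rx": 0, "ry": 0, "rz": 0, "hand": 0.8}, {"dx": -0.006, "dy": 0.003, "dz": 0.181, "rx": 0, "ry": 0, "rz": 0, "hand": 0.42}, {"dx": -0.006, "dy": 0.003, "dz": 0.181, "rx": 0, "ry": 0, "rz": 0, "hand": 0.42}], squeeze=8)

```text
clock: 5.13
ee_pos: [0.5933, 0.3378, 0.1602]
ee_rot: [0.707, 0.707, -0.0, 0.0]
ft_force: [0.6, 0.9, -0.0]
grip_width: 0.0762
grasp_force: 0.0
```

>>> drive_tool(moves=[{"dx": 0, "dy": -0.03, "dz": -0.016, "rx": 0, "ry": 0, "rz": 0, "hand": 0.4}, {"dx": 0, "dy": -0.062, "dz": -0.029, "rx": 0, "ry": 0, "rz": 0, "hand": 0.4}, {"dx": 0, "dy": -0.095, "dz": -0.037, "rx": 0, "ry": 0, "rz": 0, "hand": 0.4}, {"dx": 0, "dy": -0.129, "dz": -0.041, "rx": 0, "ry": 0, "rz": 0, "hand": 0.4}, {"dx": 0, "dy": -0.163, "dz": -0.041, "rx": 0, "ry": 0, "rz": 0, "hand": 0.4}])

```text
clock: 5.55
ee_pos: [0.5143, 0.3404, 0.1854]
ee_rot: [0.707, 0.707, 0.005, 0.002]
ft_force: [2.5, 0.6, 1.3]
grip_width: 0.0432
grasp_force: 1.1
```

Run:
```python
from h import *
s=telemetry.observe(); print(s["ee_pos"],s["ee_rot"],np.round(s["joints"],2),s["ft_force"],s["grip_width"],s["grasp_force"])
```

```text
[0.51430161 0.34042698 0.18541515] [0.70695913 0.70723785 0.00454677 0.00165314] [-0.    0.61 -0.88  1.68  0.53  1.09 -1.04] [2.48957984 0.61660053 1.28524136] 0.04317544342426078 1.1145342886447906
```

>>> drive_tool(moves=[{"dx": 0, "dy": -0.034, "dz": 0.016, "rx": 0, "ry": 0, "rz": 0, "hand": 0.4}, {"dx": 0, "dy": -0.067, "dz": 0.024, "rx": 0, "ry": 0, "rz": 0, "hand": 0.4}, {"dx": 0, "dy": -0.099, "dz": 0.036, "rx": 0, "ry": 0, "rz": 0, "hand": 0.4}, {"dx": 0, "dy": -0.129, "dz": 0.052, "rx": 0, "ry": 0, "rz": 0, "hand": 0.4}, {"dx": 0, "dy": -0.158, "dz": 0.072, "rx": 0, "ry": 0, "rz": 0, "hand": 0.4}])

```text
clock: 5.97
ee_pos: [0.4352, 0.3408, 0.1486]
ee_rot: [0.707, 0.708, 0.004, 0.002]
ft_force: [9.1, -6.8, 46.4]
grip_width: 0.0387
grasp_force: 21.7
```

>>> drive_tool(moves=[{"dx": 0, "dy": -0.005, "dz": 0.003, "rx": 0, "ry": 0, "rz": 0, "hand": 0.4}, {"dx": 0, "dy": -0.01, "dz": 0.006, "rx": 0, "ry": 0, "rz": 0, "hand": 0.4}, {"dx": 0, "dy": -0.015, "dz": 0.009, "rx": 0, "ry": 0, "rz": 0, "hand": 0.4}, {"dx": 0, "dy": -0.015, "dz": 0.009, "rx": 0, "ry": 0, "rz": 0, "hand": 0.4}, {"dx": 0, "dy": -0.015, "dz": 0.009, "rx": 0, "ry": 0, "rz": 0, "hand": 0.4}])

```text
clock: 6.38
ee_pos: [0.4361, 0.3411, 0.1486]
ee_rot: [0.708, 0.706, 0.01, 0.006]
ft_force: [10.6, -6.4, 25.1]
grip_width: 0.0368
grasp_force: 11.9
```

>>> drive_tool(moves=[{"dx": 0, "dy": 0.006, "dz": 0, "rx": 0, "ry": 0, "rz": 0, "hand": 0.8}, {"dx": 0, "dy": 0.01, "dz": -0.02, "rx": 0, "ry": 0, "rz": 0, "hand": 0.9}, {"dx": 0, "dy": 0.01, "dz": -0.06, "rx": 0, "ry": 0, "rz": 0, "hand": 0.9}, {"dx": 0, "dy": 0.01, "dz": -0.14, "rx": 0, "ry": 0, "rz": 0, "hand": 0.9}, {"dx": 0, "dy": 0.01, "dz": -0.2, "rx": 0, "ry": 0, "rz": 0, "hand": 0.9}])

```text
clock: 6.8
ee_pos: [0.4297, 0.3398, 0.2438]
ee_rot: [0.706, 0.708, 0.001, 0.0]
ft_force: [1.0, 0.6, -0.4]
grip_width: 0.0652
grasp_force: 0.0
```

Run:
```python
from h import *
s=telemetry.observe(); print(s["ee_pos"],s["ft_force"],s["torque"])
M=camera_model("wrist"); im,d=get_image("wrist"); C=cloud("wrist",d,M)
m=(C[...,2]>.13)&(d>0)&(abs(C[...,0]-.436)<.03)&(abs(C[...,1]-.34)<.025)&(C[...,2]<.2)&(im.max(2)<90)
print(m.sum())
if m.sum()>50:
    r=sphere(C[m],.016); print("knob",r.x.round(4),np.abs(r.fun).mean())
im,d=get_image("top"); M=camera_model("top"); C=cloud("top",d,M)
m=(C[...,2]>.09)&(d>0)&(C[...,0]>.4)&(C[...,0]<.55)&(C[...,1]>0)&(C[...,1]<.25)&(C[...,2]<.12); print(rect(C[m]) if m.sum()>20 else m.sum())
for q in finder.pinpoint("cover_handle","wrist")[:2]: print(q,np.round(at_z("wrist",[q["location"]],.105),4))
D=down(np.pi/2)
plan([([.471,.2385,.25],D),([.471,.1385,.15],D),([.471,.1385,.1],D)])
```

```text
[0.42974679 0.33978498 0.24379631] [ 0.95758319  0.58127554 -0.43792019] [ 0.04029255 -0.18251875  0.01182945]
1402
knob [0.4354 0.3399 0.1609] 0.0003682027880297675
(array([0.46757175, 0.13751155]), array([107.05926514,   8.82214165]), np.float64(-1.5464542958204888))
{'location': [281.8, 218.2], 'p': 0.24} [[0.4372 0.3226 0.105 ]]
d [-0.205  0.079 -0.011] r [ 0.002 -0.001  0.001] rows 2.7
d [-0.2  0.   0.2] r [0. 0. 0.] rows 3.4
d [0.  0.  0.1] r [0. 0. 0.] rows 1.2
```

>>> drive_tool(moves=[{"dx": -0.205, "dy": 0.079, "dz": -0.011, "rx": 0, "ry": 0, "rz": 0, "hand": 0.6}, {"dx": -0.205, "dy": 0.079, "dz": -0.011, "rx": 0, "ry": 0, "rz": 0, "hand": 0.6}, {"dx": -0.205, "dy": 0.079, "dz": -0.011, "rx": 0, "ry": 0, "rz": 0, "hand": 0.6}, {"dx": -0.405, "dy": 0.079, "dz": 0.1, "rx": 0, "ry": 0, "rz": 0, "hand": 0.6}, {"dx": -0.405, "dy": 0.079, "dz": 0.1, "rx": 0, "ry": 0, "rz": 0, "hand": 0.6}])

```text
clock: 7.37
ee_pos: [0.4707, 0.1628, 0.2055]
ee_rot: [0.706, 0.708, 0.001, 0.001]
ft_force: [0.9, -0.2, -0.4]
grip_width: 0.0564
grasp_force: 0.0
```

>>> drive_tool(moves=[{"dx": 0, "dy": 0, "dz": 0, "rx": 0, "ry": 0, "rz": 0, "hand": 0.6}, {"dx": 0, "dy": 0, "dz": 0, "rx": 0, "ry": 0, "rz": 0, "hand": 0.6}, {"dx": 0, "dy": 0, "dz": 0, "rx": 0, "ry": 0, "rz": 0, "hand": 0.6}, {"dx": 0, "dy": 0, "dz": 0, "rx": 0, "ry": 0, "rz": 0, "hand": 0.6}, {"dx": 0, "dy": 0, "dz": 0, "rx": 0, "ry": 0, "rz": 0, "hand": 0.6}])

```text
clock: 7.78
ee_pos: [0.4699, 0.1653, 0.2056]
ee_rot: [0.706, 0.709, 0.001, 0.0]
ft_force: [-0.0, 0.2, 0.7]
grip_width: 0.0549
grasp_force: 0.0
```

```bash
cat >> h.py <<'E'
def show():
    s=telemetry.observe(); print(round(s["clock"],2),np.round(s["ee_pos"],4),np.round(s["ee_rot"],3),"F",np.round(s["ft_force"],1),"w",round(s["grip_width"],4),"g",round(s["grasp_force"],1),np.round(s["joints"],2))
E
python3 - <<'E'
from h import *
show()
D=down(np.pi/2)
plan([([.470,.138,.15],D),([.470,.138,.1],D)])
M=camera_model("wrist"); im,d=get_image("wrist"); C=cloud("wrist",d,M)
m=(C[...,2]>.095)&(C[...,2]<.115)&(d>0)&(abs(C[...,0]-.47)<.02)&(im.max(2)<110); print(m.sum(),rect(C[m]) if m.sum()>20 else 0, np.percentile(C[m][:,2],95) if m.sum() else 0)
h=np.array([.6575,.0645]); a0=np.pi-np.arctan2(.0375,.185); r=np.hypot(.185,.0375)
f=lambda t:np.array([r*np.cos(a0-t),r*np.sin(a0-t)])
t=np.linspace(0,1.72,21)
for k in range(0,20,5):
    print([ [*( (f(t[k+i])-f(t[k]))/.5*[1,-1]).round(3)] for i in range(1,6)], (f(t[k+5])+h).round(3))
E
```

```text
7.78 [0.4699 0.1653 0.2056] [0.706 0.709 0.001 0.   ] F [-0.   0.2  0.7] w 0.0549 g 0.0 [ 0.42  0.38 -0.98  1.94  0.37  1.01 -0.72]
d [-0.055 -0.     0.111] r [ 0.    -0.     0.001] rows 1.5
d [0.  0.  0.1] r [0. 0. 0.] rows 1.2
1445 (array([0.47247913, 0.20638498]), array([193.9805603 ,  21.51563644]), np.float64(1.4945929016794786)) 0.11121290833967264
[[np.float64(0.008), np.float64(-0.032)], [np.float64(0.018), np.float64(-0.062)], [np.float64(0.031), np.float64(-0.092)], [np.float64(0.047), np.float64(-0.12)], [np.float64(0.065), np.float64(-0.147)]] [0.505 0.176]
[[np.float64(0.02), np.float64(-0.025)], [np.float64(0.043), np.float64(-0.049)], [np.float64(0.067), np.float64(-0.07)], [np.float64(0.093), np.float64(-0.09)], [np.float64(0.12), np.float64(-0.107)]] [0.565 0.229]
[[np.float64(0.029), np.float64(-0.015)], [np.float64(0.059), np.float64(-0.027)], [np.float64(0.09), np.float64(-0.036)], [np.float64(0.122), np.float64(-0.043)], [np.float64(0.154), np.float64(-0.047)]] [0.642 0.253]
[[np.float64(0.032), np.float64(-0.001)], [np.float64(0.065), np.float64(0.0)], [np.float64(0.097), np.float64(0.005)], [np.float64(0.129), np.float64(0.012)], [np.float64(0.16), np.float64(0.022)]] [0.722 0.242]
```

>>> drive_tool(moves=[{"dx": -0.055, "dy": 0.003, "dz": 0.08, "rx": 0, "ry": 0, "rz": 0.001, "hand": 0.6}, {"dx": -0.055, "dy": 0.003, "dz": 0.15, "rx": 0, "ry": 0, "rz": 0.001, "hand": 0.6}, {"dx": -0.055, "dy": 0.003, "dz": 0.211, "rx": 0, "ry": 0, "rz": 0.001, "hand": 0.6}, {"dx": -0.055, "dy": 0.003, "dz": 0.211, "rx": 0, "ry": 0, "rz": 0.001, "hand": 0.6}, {"dx": -0.055, "dy": 0.003, "dz": 0.211, "rx": 0, "ry": 0, "rz": 0.001, "hand": 0}], squeeze=40)

```text
clock: 8.25
ee_pos: [0.4703, 0.1371, 0.0988]
ee_rot: [0.707, 0.707, -0.001, -0.001]
ft_force: [-0.0, 0.9, 0.8]
grip_width: 0.0519
grasp_force: 0.0
```

>>> drive_tool(moves=[{"dx": 0, "dy": 0, "dz": 0, "rx": 0, "ry": 0, "rz": 0, "hand": 0}, {"dx": 0, "dy": 0, "dz": 0, "rx": 0, "ry": 0, "rz": 0, "hand": 0}, {"dx": 0, "dy": 0, "dz": 0, "rx": 0, "ry": 0, "rz": 0, "hand": 0}, {"dx": 0, "dy": 0, "dz": 0, "rx": 0, "ry": 0, "rz": 0, "hand": 0}, {"dx": 0, "dy": 0, "dz": 0, "rx": 0, "ry": 0, "rz": 0, "hand": 0}])

```text
clock: 8.67
ee_pos: [0.4722, 0.1361, 0.1003]
ee_rot: [0.708, 0.707, 0.001, 0.001]
ft_force: [0.3, -0.6, -0.2]
grip_width: 0.0196
grasp_force: 0.0
```

>>> drive_tool(moves=[{"dx": 0, "dy": 0, "dz": 0, "rx": 0, "ry": 0, "rz": 0, "hand": 0}, {"dx": 0, "dy": 0, "dz": 0, "rx": 0, "ry": 0, "rz": 0, "hand": 0}, {"dx": 0, "dy": 0, "dz": 0, "rx": 0, "ry": 0, "rz": 0, "hand": 0}, {"dx": 0, "dy": 0.001, "dz": -0.01, "rx": 0, "ry": 0, "rz": 0, "hand": 0}, {"dx": 0, "dy": 0.004, "dz": -0.02, "rx": 0, "ry": 0, "rz": 0, "hand": 0}])

```text
clock: 9.08
ee_pos: [0.4722, 0.1359, 0.1089]
ee_rot: [0.707, 0.707, -0.001, -0.001]
ft_force: [-0.2, 1.8, -6.2]
grip_width: 0.0099
grasp_force: 40.0
```

Run:
```python
from h import *
a0=np.pi-np.arctan2(.0395,.185); r=np.hypot(.185,.0395)
f=lambda t:np.array([r*np.cos(a0-t),r*np.sin(a0-t)])
t=np.linspace(0.053,1.72,21)
for k in range(0,20,5):
    print([ [round(float(v),3) for v in ( (f(t[k+i])-f(t[k]))/.5*[1,-1])] for i in range(1,6)])
```

```text
[[0.009, -0.03], [0.021, -0.059], [0.036, -0.087], [0.052, -0.114], [0.071, -0.139]]
[[0.021, -0.024], [0.044, -0.046], [0.068, -0.065], [0.094, -0.083], [0.121, -0.099]]
[[0.029, -0.013], [0.058, -0.024], [0.089, -0.032], [0.12, -0.038], [0.151, -0.041]]
[[0.032, -0.0], [0.063, 0.002], [0.094, 0.006], [0.125, 0.014], [0.155, 0.024]]
```

>>> drive_tool(moves=[{"dx": 0, "dy": 0.009, "dz": -0.03, "rx": 0, "ry": 0, "rz": 0, "hand": 0}, {"dx": 0, "dy": 0.021, "dz": -0.059, "rx": 0, "ry": 0, "rz": 0, "hand": 0}, {"dx": 0, "dy": 0.036, "dz": -0.087, "rx": 0, "ry": 0, "rz": 0, "hand": 0}, {"dx": 0, "dy": 0.052, "dz": -0.114, "rx": 0, "ry": 0, "rz": 0, "hand": 0}, {"dx": 0, "dy": 0.071, "dz": -0.139, "rx": 0, "ry": 0, "rz": 0, "hand": 0}])

```text
clock: 9.5
ee_pos: [0.5067, 0.1359, 0.1788]
ee_rot: [0.707, 0.707, -0.002, -0.001]
ft_force: [-4.2, 1.5, -5.7]
grip_width: 0.0094
grasp_force: 40.0
```

>>> drive_tool(moves=[{"dx": 0, "dy": 0.021, "dz": -0.024, "rx": 0, "ry": 0, "rz": 0, "hand": 0}, {"dx": 0, "dy": 0.044, "dz": -0.046, "rx": 0, "ry": 0, "rz": 0, "hand": 0}, {"dx": 0, "dy": 0.068, "dz": -0.065, "rx": 0, "ry": 0, "rz": 0, "hand": 0}, {"dx": 0, "dy": 0.094, "dz": -0.083, "rx": 0, "ry": 0, "rz": 0, "hand": 0}, {"dx": 0, "dy": 0.121, "dz": -0.099, "rx": 0, "ry": 0, "rz": 0, "hand": 0}])

```text
clock: 9.92
ee_pos: [0.5653, 0.136, 0.2292]
ee_rot: [0.707, 0.707, -0.004, -0.002]
ft_force: [-12.0, -1.9, 10.8]
grip_width: 0.0095
grasp_force: 40.0
```

>>> drive_tool(moves=[{"dx": 0, "dy": 0.028, "dz": -0.016, "rx": 0, "ry": 0, "rz": 0, "hand": 0}, {"dx": 0, "dy": 0.057, "dz": -0.029, "rx": 0, "ry": 0, "rz": 0, "hand": 0}, {"dx": 0, "dy": 0.088, "dz": -0.038, "rx": 0, "ry": 0, "rz": 0, "hand": 0}, {"dx": 0, "dy": 0.119, "dz": -0.044, "rx": 0, "ry": 0, "rz": 0, "hand": 0}, {"dx": 0, "dy": 0.15, "dz": -0.047, "rx": 0, "ry": 0, "rz": 0, "hand": 0}])

```text
clock: 10.33
ee_pos: [0.6436, 0.136, 0.2532]
ee_rot: [0.707, 0.707, -0.001, -0.001]
ft_force: [-6.3, -1.1, 8.7]
grip_width: 0.0098
grasp_force: 40.0
```

>>> drive_tool(moves=[{"dx": 0, "dy": 0.032, "dz": -0.002, "rx": 0, "ry": 0, "rz": 0, "hand": 0}, {"dx": 0, "dy": 0.063, "dz": -0.001, "rx": 0, "ry": 0, "rz": 0, "hand": 0}, {"dx": 0, "dy": 0.094, "dz": 0.004, "rx": 0, "ry": 0, "rz": 0, "hand": 0}, {"dx": 0, "dy": 0.125, "dz": 0.011, "rx": 0, "ry": 0, "rz": 0, "hand": 0}, {"dx": 0, "dy": 0.155, "dz": 0.022, "rx": 0, "ry": 0, "rz": 0, "hand": 0}])

```text
clock: 10.75
ee_pos: [0.7223, 0.1359, 0.2425]
ee_rot: [0.708, 0.707, 0.0, -0.0]
ft_force: [-2.7, -0.6, 4.4]
grip_width: 0.0097
grasp_force: 40.0
```

Run:
```python
from h import *
show()
M=camera_model("side"); im,d=get_image("side"); save("s2",im); C=cloud("side",d,M)
```

```text
10.75 [0.7223 0.1359 0.2425] [ 0.708  0.707  0.    -0.   ] F [-2.7 -0.6  4.4] w 0.0097 g 40.0 [ 0.24  0.75 -0.82  1.28  0.54  1.33 -0.56]
```

View pics/s2.png

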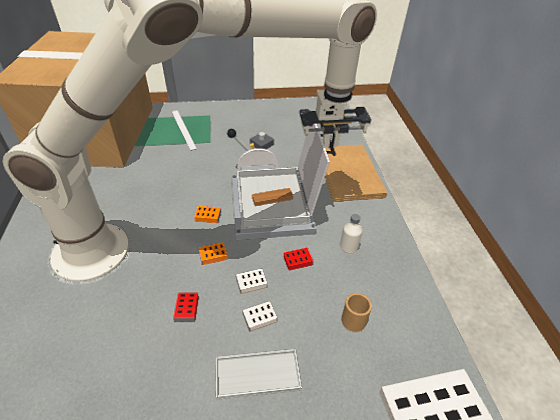

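>>> drive_tool(moves=[{"dx": 0, "dy": 0, "dz": 0, "rx": 0, "ry": 0, "rz": 0, "hand": 0.22}, {"dx": 0, "dy": 0, "dz": 0, "rx": 0, "ry": 0, "rz": 0, "hand": 0.22}, {"dx": 0, "dy": 0.006, "dz": -0.04, "rx": 0, "ry": 0, "rz": 0, "hand": 0.22}, {"dx": 0, "dy": 0.01, "dz": -0.1, "rx": 0, "ry": 0, "rz": 0, "hand": 0.22}, {"dx": 0, "dy": 0.012, "dz": -0.16, "rx": 0, "ry": 0, "rz": 0, "hand": 0.22}])

```text
clock: 11.22
ee_pos: [0.7265, 0.1347, 0.3207]
ee_rot: [0.708, 0.707, -0.002, -0.001]
ft_force: [0.7, 1.0, 1.1]
grip_width: 0.0205
grasp_force: 0.0
```

Run:
```python
from h import *
show()
def look(cam):
    M=camera_model(cam); im,d=get_image(cam); C=cloud(cam,d,M); hsv=cv2.cvtColor(im,cv2.COLOR_RGB2HSV)
    m=(C[...,2]>.045)&(C[...,2]<.062)&(d>0)&(abs(C[...,0]-.5525)<.095)&(abs(C[...,1]-.138)<.11)&(hsv[...,1]>80)
    n,L,st,_=cv2.connectedComponentsWithStats(m.astype(np.uint8))
    i=1+st[1:,4].argmax(); P=C[L==i]; print(cam,"bar",st[i],rect(P),np.median(P[:,2]))
    m=(C[...,2]>.012)&(C[...,2]<.026)&(d>0)&(C[...,0]>.15)&(C[...,0]<.9)&(abs(C[...,1])<.55)&(hsv[...,1]<80)&(hsv[...,2]>130)
    n,L,st,_=cv2.connectedComponentsWithStats(m.astype(np.uint8))
    for i in range(1,n):
        if 200<st[i,4]<900: print("pad",st[i].tolist(),rect(C[L==i]))
    m=(C[...,2]>.09)&(d>0)&(C[...,0]>.64)&(C[...,0]<.75)&(C[...,1]>0.02)&(C[...,1]<.08)
    P=C[m]; print("cover",len(P), np.polyfit(P[:,2],P[:,0],1) if len(P)>20 else "", P.min(0),P.max(0))
look("top"); look("side")
print(finder.pinpoint("bar","top")[:2],finder.pinpoint("bar","side")[:2])
```

```text
11.22 [0.7265 0.1347 0.3207] [ 0.708  0.707 -0.002 -0.001] F [0.7 1.  1.1] w 0.0205 g 0.0 [ 0.23  0.71 -0.84  1.16  0.51  1.47 -0.53]
top bar [232 193  18  44 532] (array([0.55306396, 0.13477809]), array([128.29803467,  38.97411346]), np.float64(0.1546773115734268)) 0.053997385866678904
pad [361, 231, 22, 26, 363] (array([ 0.47421515, -0.27041653]), array([71.19187927, 54.7448349 ]), np.float64(0.2705101716058782))
cover 519 [-0.61187742  1.10645809] [0.64001388 0.03802026 0.68518681] [0.73336084 0.07990825 0.73070195]
side bar [252 188  42  16 398] (array([0.55439301, 0.13290207]), array([128.18136597,  46.22679901]), np.float64(0.16592468973942887)) 0.05371183180351585
pad [235, 269, 32, 22, 419] (array([ 0.46084399, -0.16108345]), array([76.39522552, 57.59719849]), np.float64(0.1661719975361564))
pad [242, 302, 35, 26, 523] (array([ 0.47420663, -0.27123978]), array([77.05307007, 54.30694962]), np.float64(0.25096255255993993))
pad [215, 349, 87, 49, 475] (array([ 0.45592578, -0.41432394]), array([191.54138184,  92.98206329]), np.float64(-0.005165200934208691))
cover 548 [0.02695372 0.67084803] [0.64008993 0.02007532 0.09099107] [0.72012898 0.07998145 0.66563712]
[{'location': [238.9, 218.0], 'p': 0.91}, {'location': [368.5, 241.0], 'p': 0.3}] [{'location': [271.5, 199.5], 'p': 0.66}, {'location': [232.1, 131.4], 'p': 0.53}]
```

Run:
```python
from h import *
Y=down(.158)
plan([([.66,.134,.33],down(1.0)),([.5535,.134,.30],down(.45)),([.5535,.134,.16],Y),([.5535,.134,.045],Y)])
```

```text
d [-0.004 -0.135 -0.015] r [ 0.001 -0.     0.181] rows 4.6
d [-0.115 -0.179  0.06 ] r [0.    0.    0.175] rows 4.4
d [0.   0.   0.28] r [0.    0.    0.093] rows 3.4
d [0.   0.   0.23] r [0. 0. 0.] rows 2.8
```

>>> drive_tool(moves=[{"dx": -0.004, "dy": -0.135, "dz": -0.015, "rx": 0, "ry": 0, "rz": 0.181, "hand": 0.7}, {"dx": -0.004, "dy": -0.135, "dz": -0.015, "rx": 0, "ry": 0, "rz": 0.181, "hand": 0.7}, {"dx": -0.004, "dy": -0.135, "dz": -0.015, "rx": 0, "ry": 0, "rz": 0.181, "hand": 0.7}, {"dx": -0.004, "dy": -0.135, "dz": -0.015, "rx": 0, "ry": 0, "rz": 0.181, "hand": 0.7}, {"dx": -0.004, "dy": -0.135, "dz": -0.015, "rx": 0, "ry": 0, "rz": 0.181, "hand": 0.7}])

```text
clock: 11.83
ee_pos: [0.6588, 0.1327, 0.3269]
ee_rot: [0.879, 0.477, -0.002, 0.0]
ft_force: [-0.1, 0.0, 0.3]
grip_width: 0.0491
grasp_force: 0.0
```

>>> drive_tool(moves=[{"dx": -0.115, "dy": -0.179, "dz": 0.06, "rx": 0, "ry": 0, "rz": 0.175, "hand": 0.7}, {"dx": -0.115, "dy": -0.179, "dz": 0.06, "rx": 0, "ry": 0, "rz": 0.175, "hand": 0.7}, {"dx": -0.115, "dy": -0.179, "dz": 0.06, "rx": 0, "ry": 0, "rz": 0.175, "hand": 0.7}, {"dx": -0.115, "dy": -0.179, "dz": 0.06, "rx": 0, "ry": 0, "rz": 0.175, "hand": 0.7}, {"dx": -0.115, "dy": -0.179, "dz": 0.06, "rx": 0, "ry": 0, "rz": 0.175, "hand": 0.7}])

```text
clock: 12.25
ee_pos: [0.5504, 0.1324, 0.2963]
ee_rot: [0.975, 0.221, -0.002, 0.001]
ft_force: [0.1, 0.2, 0.6]
grip_width: 0.064
grasp_force: 0.0
```

>>> drive_tool(moves=[{"dx": 0, "dy": 0, "dz": 0.28, "rx": 0, "ry": 0, "rz": 0.093, "hand": 0.7}, {"dx": 0, "dy": 0, "dz": 0.28, "rx": 0, "ry": 0, "rz": 0.093, "hand": 0.7}, {"dx": 0, "dy": 0, "dz": 0.28, "rx": 0, "ry": 0, "rz": 0.093, "hand": 0.7}, {"dx": 0, "dy": 0, "dz": 0.28, "rx": 0, "ry": 0, "rz": 0.093, "hand": 0.7}, {"dx": 0, "dy": 0, "dz": 0.28, "rx": 0, "ry": 0, "rz": 0.093, "hand": 0.7}])

```text
clock: 12.67
ee_pos: [0.5487, 0.1315, 0.1524]
ee_rot: [0.997, 0.079, -0.006, 0.001]
ft_force: [-0.1, 0.1, 0.9]
grip_width: 0.0643
grasp_force: 0.0
```

Run:
```python
from h import *
show()
Y=down(.158)
M=camera_model("wrist"); im,d=get_image("wrist"); C=cloud("wrist",d,M); hsv=cv2.cvtColor(im,cv2.COLOR_RGB2HSV)
m=(C[...,2]>.048)&(C[...,2]<.06)&(d>0)&(abs(C[...,0]-.5525)<.095)&(abs(C[...,1]-.138)<.1)&(hsv[...,1]>80)
n,L,st,_=cv2.connectedComponentsWithStats(m.astype(np.uint8))
i=1+st[1:,4].argmax(); P=C[L==i]; print("bar",st[i],rect(P),np.median(P[:,2]))
plan([([.5535,.134,.045],Y)])
```

```text
12.67 [0.5487 0.1315 0.1524] [ 0.997  0.079 -0.006  0.001] F [-0.1  0.1  0.9] w 0.0643 g 0.0 [ 0.19  0.49 -0.6   1.83  0.33  0.94 -1.97]
bar [ 247  117   54  158 7896] (array([0.55445929, 0.1369731 ]), array([128.95433044,  39.85391617]), np.float64(0.1570862905822148)) 0.05457946073555835
d [ 0.007 -0.002  0.221] r [0.    0.002 0.   ] rows 2.7
```

>>> drive_tool(moves=[{"dx": 0.012, "dy": -0.006, "dz": 0.08, "rx": 0, "ry": 0.002, "rz": 0, "hand": 0.7}, {"dx": 0.012, "dy": -0.006, "dz": 0.15, "rx": 0, "ry": 0.002, "rz": 0, "hand": 0.7}, {"dx": 0.012, "dy": -0.006, "dz": 0.195, "rx": 0, "ry": 0.002, "rz": 0, "hand": 0.7}, {"dx": 0.012, "dy": -0.006, "dz": 0.214, "rx": 0, "ry": 0.002, "rz": 0, "hand": 0.7}, {"dx": 0.012, "dy": -0.006, "dz": 0.214, "rx": 0, "ry": 0.002, "rz": 0, "hand": 0.7}])

```text
clock: 13.13
ee_pos: [0.5586, 0.1372, 0.0504]
ee_rot: [0.997, 0.079, 0.002, -0.0]
ft_force: [0.1, 0.1, 0.0]
grip_width: 0.0638
grasp_force: 0.0
```

>>> drive_tool(moves=[{"dx": 0, "dy": 0, "dz": 0, "rx": 0, "ry": 0, "rz": 0, "hand": 0}, {"dx": 0, "dy": 0, "dz": 0, "rx": 0, "ry": 0, "rz": 0, "hand": 0}, {"dx": 0, "dy": 0, "dz": 0, "rx": 0, "ry": 0, "rz": 0, "hand": 0}, {"dx": 0, "dy": 0, "dz": 0, "rx": 0, "ry": 0, "rz": 0, "hand": 0}, {"dx": 0, "dy": 0, "dz": 0, "rx": 0, "ry": 0, "rz": 0, "hand": 0}], squeeze=45)

```text
clock: 13.55
ee_pos: [0.5607, 0.1376, 0.0529]
ee_rot: [0.997, 0.079, 0.004, -0.0]
ft_force: [-0.6, -1.7, 5.9]
grip_width: 0.0396
grasp_force: 45.0
```

Run:
```python
from h import *
show()
plan([([.552,.132,.15],down(.158)),([.53,-.02,.18],down(.1)),([.47,-.20,.18],down(0)),([.456,-.39,.15],down(-.003)),([.457,-.4135,.02],down(-.003))])
```

```text
13.55 [0.5607 0.1376 0.0529] [ 0.997  0.079  0.004 -0.   ] F [-0.6 -1.7  5.9] w 0.0396 g 45.0 [ 0.11  0.63 -0.52  1.86  0.45  0.75 -2.07]
d [-0.017  0.008 -0.194] r [ 0.    -0.003  0.   ] rows 2.4
d [-0.091  0.293 -0.06 ] r [0.    0.    0.018] rows 3.8
d [-0.155  0.346  0.   ] r [0.    0.    0.032] rows 4.6
d [-0.028  0.38   0.06 ] r [0.    0.    0.001] rows 4.7
d [0.002 0.047 0.26 ] r [0. 0. 0.] rows 3.2
```

>>> drive_tool(moves=[{"dx": -0.01, "dy": 0.004, "dz": -0.05, "rx": 0, "ry": -0.002, "rz": 0, "hand": 0}, {"dx": -0.017, "dy": 0.008, "dz": -0.12, "rx": 0, "ry": -0.003, "rz": 0, "hand": 0}, {"dx": -0.017, "dy": 0.008, "dz": -0.194, "rx": 0, "ry": -0.003, "rz": 0, "hand": 0}, {"dx": -0.017, "dy": 0.008, "dz": -0.194, "rx": 0, "ry": -0.003, "rz": 0, "hand": 0}, {"dx": -0.017, "dy": 0.008, "dz": -0.194, "rx": 0, "ry": -0.003, "rz": 0, "hand": 0}])

```text
clock: 13.97
ee_pos: [0.5531, 0.1326, 0.1511]
ee_rot: [0.997, 0.079, 0.001, 0.0]
ft_force: [-0.0, 0.5, -1.0]
grip_width: 0.0392
grasp_force: 45.0
```

>>> drive_tool(moves=[{"dx": -0.091, "dy": 0.293, "dz": -0.06, "rx": 0, "ry": 0, "rz": 0.018, "hand": 0}, {"dx": -0.091, "dy": 0.293, "dz": -0.06, "rx": 0, "ry": 0, "rz": 0.018, "hand": 0}, {"dx": -0.091, "dy": 0.293, "dz": -0.06, "rx": 0, "ry": 0, "rz": 0.018, "hand": 0}, {"dx": -0.091, "dy": 0.293, "dz": -0.06, "rx": 0, "ry": 0, "rz": 0.018, "hand": 0}, {"dx": -0.091, "dy": 0.293, "dz": -0.06, "rx": 0, "ry": 0, "rz": 0.018, "hand": 0}])

```text
clock: 14.38
ee_pos: [0.528, -0.0289, 0.1777]
ee_rot: [0.999, 0.046, -0.003, 0.003]
ft_force: [0.8, -0.1, -1.7]
grip_width: 0.0395
grasp_force: 45.0
```

>>> drive_tool(moves=[{"dx": -0.155, "dy": 0.346, "dz": 0, "rx": 0, "ry": 0, "rz": 0.032, "hand": 0}, {"dx": -0.155, "dy": 0.346, "dz": 0, "rx": 0, "ry": 0, "rz": 0.032, "hand": 0}, {"dx": -0.155, "dy": 0.346, "dz": 0, "rx": 0, "ry": 0, "rz": 0.032, "hand": 0}, {"dx": -0.155, "dy": 0.346, "dz": 0, "rx": 0, "ry": 0, "rz": 0.032, "hand": 0}, {"dx": -0.155, "dy": 0.346, "dz": 0, "rx": 0, "ry": 0, "rz": 0.032, "hand": 0}])

```text
clock: 14.8
ee_pos: [0.4668, -0.2046, 0.1772]
ee_rot: [1.0, -0.002, -0.003, 0.001]
ft_force: [0.0, -0.3, -1.2]
grip_width: 0.0394
grasp_force: 45.0
```

>>> drive_tool(moves=[{"dx": -0.028, "dy": 0.38, "dz": 0.06, "rx": 0, "ry": 0, "rz": 0.001, "hand": 0}, {"dx": -0.028, "dy": 0.38, "dz": 0.06, "rx": 0, "ry": 0, "rz": 0.001, "hand": 0}, {"dx": -0.028, "dy": 0.38, "dz": 0.06, "rx": 0, "ry": 0, "rz": 0.001, "hand": 0}, {"dx": -0.028, "dy": 0.38, "dz": 0.06, "rx": 0, "ry": 0, "rz": 0.001, "hand": 0}, {"dx": -0.028, "dy": 0.38, "dz": 0.06, "rx": 0, "ry": 0, "rz": 0.001, "hand": 0}])

```text
clock: 15.22
ee_pos: [0.4536, -0.3942, 0.1465]
ee_rot: [1.0, -0.003, -0.003, 0.0]
ft_force: [-0.2, -0.1, -0.4]
grip_width: 0.0394
grasp_force: 45.0
```

>>> drive_tool(moves=[{"dx": 0, "dy": 0, "dz": 0, "rx": 0, "ry": 0, "rz": 0, "hand": 0}, {"dx": 0, "dy": 0, "dz": 0, "rx": 0, "ry": 0, "rz": 0, "hand": 0}, {"dx": 0, "dy": 0, "dz": 0, "rx": 0, "ry": 0, "rz": 0, "hand": 0}, {"dx": 0, "dy": 0, "dz": 0, "rx": 0, "ry": 0, "rz": 0, "hand": 0}, {"dx": 0, "dy": 0, "dz": 0, "rx": 0, "ry": 0, "rz": 0, "hand": 0}])

```text
clock: 15.63
ee_pos: [0.457, -0.3878, 0.1487]
ee_rot: [1.0, 0.001, -0.002, -0.0]
ft_force: [0.6, 0.7, -0.4]
grip_width: 0.0396
grasp_force: 45.0
```

Run:
```python
from h import *
show()
M=camera_model("wrist"); im,d=get_image("wrist"); save("w3",im)
plan([([.4635,-.4135,.06],down(0)),([.4635,-.4135,.025],down(0))])
```

```text
15.63 [ 0.457  -0.3878  0.1487] [ 1.     0.001 -0.002 -0.   ] F [ 0.6  0.7 -0.4] w 0.0396 g 45.0 [ 0.97  0.51 -0.42  1.76  0.25  0.93 -1.11]
d [0.013 0.051 0.178] r [0.    0.001 0.   ] rows 2.3
d [0.   0.   0.07] r [0. 0. 0.] rows 0.9
```

View pics/w3.png

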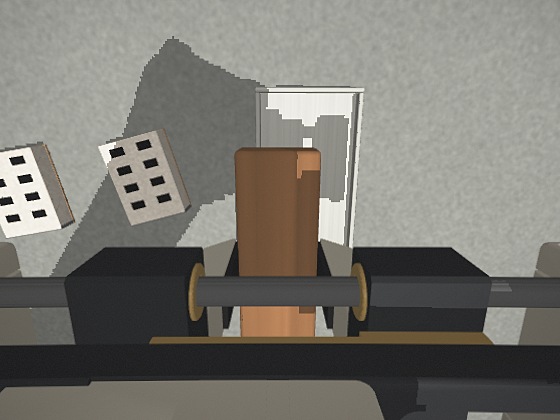

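>>> drive_tool(moves=[{"dx": 0.013, "dy": 0.051, "dz": 0.08, "rx": 0, "ry": 0.001, "rz": 0, "hand": 0}, {"dx": 0.013, "dy": 0.051, "dz": 0.16, "rx": 0, "ry": 0.001, "rz": 0, "hand": 0}, {"dx": 0.013, "dy": 0.051, "dz": 0.21, "rx": 0, "ry": 0.001, "rz": 0, "hand": 0}, {"dx": 0.013, "dy": 0.051, "dz": 0.235, "rx": 0, "ry": 0.001, "rz": 0, "hand": 0}, {"dx": 0.013, "dy": 0.051, "dz": 0.246, "rx": 0, "ry": 0.001, "rz": 0, "hand": 0}])

```text
clock: 16.1
ee_pos: [0.4612, -0.4132, 0.0234]
ee_rot: [1.0, -0.0, -0.002, -0.001]
ft_force: [-0.2, -0.1, 0.1]
grip_width: 0.0398
grasp_force: 45.0
```

>>> drive_tool(moves=[{"dx": 0, "dy": 0, "dz": 0, "rx": 0, "ry": 0, "rz": 0, "hand": 0}, {"dx": 0, "dy": 0, "dz": 0, "rx": 0, "ry": 0, "rz": 0, "hand": 0}, {"dx": 0, "dy": 0, "dz": 0, "rx": 0, "ry": 0, "rz": 0, "hand": 0}, {"dx": 0, "dy": 0, "dz": 0, "rx": 0, "ry": 0, "rz": 0, "hand": 0}, {"dx": 0, "dy": 0, "dz": 0, "rx": 0, "ry": 0, "rz": 0, "hand": 0}])

```text
clock: 16.52
ee_pos: [0.4633, -0.4161, 0.0275]
ee_rot: [1.0, -0.001, 0.001, 0.001]
ft_force: [-0.5, -0.5, -1.1]
grip_width: 0.0393
grasp_force: 45.0
```

>>> drive_tool(moves=[{"dx": 0, "dy": 0, "dz": 0.007, "rx": 0, "ry": 0, "rz": 0, "hand": 0}, {"dx": 0, "dy": 0, "dz": 0.007, "rx": 0, "ry": 0, "rz": 0, "hand": 0}, {"dx": 0, "dy": 0, "dz": 0.007, "rx": 0, "ry": 0, "rz": 0, "hand": 0.6}, {"dx": 0, "dy": 0, "dz": 0.007, "rx": 0, "ry": 0, "rz": 0, "hand": 0.6}, {"dx": 0, "dy": 0, "dz": 0.007, "rx": 0, "ry": 0, "rz": 0, "hand": 0.6}])

```text
clock: 16.93
ee_pos: [0.4625, -0.4154, 0.0224]
ee_rot: [1.0, -0.001, 0.0, 0.0]
ft_force: [-1.2, -0.5, -0.4]
grip_width: 0.0538
grasp_force: 0.0
```

>>> drive_tool(moves=[{"dx": 0, "dy": 0, "dz": -0.04, "rx": 0, "ry": 0, "rz": 0, "hand": 0.8}, {"dx": 0, "dy": 0, "dz": -0.12, "rx": 0, "ry": 0, "rz": 0, "hand": 0.8}, {"dx": 0, "dy": 0, "dz": -0.2, "rx": 0, "ry": 0, "rz": 0, "hand": 0.8}, {"dx": 0, "dy": 0, "dz": -0.25, "rx": 0, "ry": 0, "rz": 0, "hand": 0.8}, {"dx": 0, "dy": 0, "dz": -0.25, "rx": 0, "ry": 0, "rz": 0, "hand": 0.8}])

```text
clock: 17.35
ee_pos: [0.4661, -0.4179, 0.1542]
ee_rot: [1.0, -0.001, 0.004, 0.004]
ft_force: [1.1, -1.0, 0.8]
grip_width: 0.0732
grasp_force: 0.0
```

```bash
cat >> h.py <<'E'
def pads(cam,verbose=True):
    M=camera_model(cam); im,d=get_image(cam); C=cloud(cam,d,M); hsv=cv2.cvtColor(im,cv2.COLOR_RGB2HSV); out=[]
    m=(C[...,2]>.012)&(C[...,2]<.027)&(d>0)&(C[...,0]>.15)&(C[...,0]<.9)&(abs(C[...,1])<.55)&~((hsv[...,1]>100)&(hsv[...,2]>60))
    n,L,st,_=cv2.connectedComponentsWithStats(m.astype(np.uint8))
    for i in range(1,n):
        if st[i,4]>200:
            r=rect(C[L==i])
            if 60<r[1][0]<85 and 45<r[1][1]<62: print(cam,"pad",np.round(r[0],4),np.round(r[1]),round(r[2],3))
    return im,d,C,hsv
E
python3 - <<'E'
from h import *
show()
pads("top"); 
im,d,C,hsv=pads("side")
pads("wrist")
m=(C[...,2]>.012)&(C[...,2]<.03)&(d>0)&(abs(C[...,0]-.457)<.09)&(abs(C[...,1]+.413)<.04)&(hsv[...,1]>90); print("bar",m.sum(),rect(C[m]),np.median(C[m][:,2]))
E
```

```text
17.35 [ 0.4661 -0.4179  0.1542] [ 1.    -0.001  0.004  0.004] F [ 1.1 -1.   0.8] w 0.0732 g 0.0 [ 0.99  0.54 -0.41  1.7   0.26  0.95 -1.09]
top pad [ 0.474  -0.2701] [71. 55.] 0.262
top pad [ 0.4596 -0.1591] [74. 53.] 0.177
wrist pad [ 0.475  -0.2688] [75. 54.] 0.275
bar 567 (array([ 0.45374841, -0.41761786]), array([128.06367493,  39.87337875]), np.float64(-0.0013789848124430293)) 0.023297386310740298
```

Run:
```python
from h import *
Y=down(.27)
plan([([.4745,-.2693,.09],Y),([.4745,-.2693,.013],Y)])
```

```text
d [ 0.025 -0.292  0.114] r [ 0.     0.    -0.086] rows 3.8
d [0.    0.    0.154] r [0. 0. 0.] rows 1.9
```

>>> drive_tool(moves=[{"dx": 0.025, "dy": -0.292, "dz": 0.114, "rx": 0, "ry": 0, "rz": -0.086, "hand": 0.75}, {"dx": 0.025, "dy": -0.292, "dz": 0.114, "rx": 0, "ry": 0, "rz": -0.086, "hand": 0.75}, {"dx": 0.025, "dy": -0.292, "dz": 0.114, "rx": 0, "ry": 0, "rz": -0.086, "hand": 0.75}, {"dx": 0.025, "dy": -0.292, "dz": 0.114, "rx": 0, "ry": 0, "rz": -0.086, "hand": 0.75}, {"dx": 0.025, "dy": -0.292, "dz": 0.114, "rx": 0, "ry": 0, "rz": -0.086, "hand": 0.75}])

```text
clock: 17.92
ee_pos: [0.473, -0.2592, 0.0861]
ee_rot: [0.99, 0.139, -0.003, -0.004]
ft_force: [-0.3, 0.6, -0.4]
grip_width: 0.0688
grasp_force: 0.0
```

>>> drive_tool(moves=[{"dx": 0, "dy": 0, "dz": 0, "rx": 0, "ry": 0, "rz": 0, "hand": 0.75}, {"dx": 0, "dy": 0, "dz": 0, "rx": 0, "ry": 0, "rz": 0, "hand": 0.75}, {"dx": 0, "dy": 0, "dz": 0, "rx": 0, "ry": 0, "rz": 0, "hand": 0.75}, {"dx": 0, "dy": 0, "dz": 0, "rx": 0, "ry": 0, "rz": 0, "hand": 0.75}, {"dx": 0, "dy": 0, "dz": 0, "rx": 0, "ry": 0, "rz": 0, "hand": 0.75}])

```text
clock: 18.33
ee_pos: [0.475, -0.2708, 0.0903]
ee_rot: [0.991, 0.133, 0.0, 0.001]
ft_force: [0.3, 0.4, 0.1]
grip_width: 0.0688
grasp_force: 0.0
```

Run:
```python
from h import *
show()
pads("wrist")
plan([([.4745,-.2693,.013],down(.27))])
M=camera_model("side"); im,d=get_image("side")
pads("side");save("s3",im)
```

```text
18.33 [ 0.475  -0.2708  0.0903] [0.991 0.133 0.    0.001] F [0.3 0.4 0.1] w 0.0688 g 0.0 [ 0.85  0.52 -0.48  1.92  0.33  0.78 -1.12]
wrist pad [ 0.4618 -0.1589] [75. 54.] 0.183
wrist pad [ 0.4755 -0.2685] [75. 52.] 0.265
d [-0.    -0.003  0.155] r [ 0.    -0.    -0.001] rows 1.9
side pad [ 0.4735 -0.2723] [77. 52.] 0.224
```

>>> drive_tool(moves=[{"dx": 0, "dy": -0.003, "dz": 0.08, "rx": 0, "ry": 0, "rz": 0, "hand": 0.75}, {"dx": 0, "dy": -0.003, "dz": 0.13, "rx": 0, "ry": 0, "rz": 0, "hand": 0.75}, {"dx": 0, "dy": -0.003, "dz": 0.155, "rx": 0, "ry": 0, "rz": 0, "hand": 0.75}, {"dx": 0, "dy": -0.003, "dz": 0.155, "rx": 0, "ry": 0, "rz": 0, "hand": 0.75}, {"dx": 0, "dy": -0.003, "dz": 0.155, "rx": 0, "ry": 0, "rz": 0, "hand": 0}], squeeze=30)

```text
clock: 18.9
ee_pos: [0.4747, -0.2677, 0.0127]
ee_rot: [0.991, 0.134, -0.0, -0.0]
ft_force: [-0.3, 0.4, 0.6]
grip_width: 0.0655
grasp_force: 0.0
```

>>> drive_tool(moves=[{"dx": 0, "dy": 0, "dz": 0, "rx": 0, "ry": 0, "rz": 0, "hand": 0}, {"dx": 0, "dy": 0, "dz": 0, "rx": 0, "ry": 0, "rz": 0, "hand": 0}, {"dx": 0, "dy": 0, "dz": 0, "rx": 0, "ry": 0, "rz": 0, "hand": 0}, {"dx": 0, "dy": 0, "dz": 0, "rx": 0, "ry": 0, "rz": 0, "hand": 0}, {"dx": 0, "dy": 0, "dz": 0, "rx": 0, "ry": 0, "rz": 0, "hand": 0}])

```text
clock: 19.32
ee_pos: [0.476, -0.2686, 0.0143]
ee_rot: [0.991, 0.134, 0.001, 0.001]
ft_force: [-0.3, 0.5, 6.9]
grip_width: 0.0515
grasp_force: 30.0
```

Run:
```python
from h import *
show()
plan([([.4745,-.2693,.14],down(.27)),([.53,-.08,.17],down(.1)),([.54,.088,.15],down(0)),([.54,.088,.05],down(0))])
```

```text
19.32 [ 0.476  -0.2686  0.0143] [0.991 0.134 0.001 0.001] F [-0.3  0.5  6.9] w 0.0515 g 30.0 [ 0.79  0.64 -0.41  1.95  0.42  0.63 -1.19]
d [-0.003  0.001 -0.251] r [ 0.001 -0.001 -0.   ] rows 3.1
d [ 0.208 -0.335 -0.06 ] r [0.    0.    0.054] rows 4.9
d [ 0.053 -0.332  0.04 ] r [0.    0.    0.032] rows 4.1
d [0.  0.  0.2] r [0. 0. 0.] rows 2.4
```

>>> drive_tool(moves=[{"dx": 0, "dy": 0, "dz": -0.05, "rx": 0, "ry": 0, "rz": 0, "hand": 0}, {"dx": 0, "dy": 0, "dz": -0.12, "rx": 0, "ry": 0, "rz": 0, "hand": 0}, {"dx": -0.003, "dy": 0, "dz": -0.2, "rx": 0, "ry": 0, "rz": 0, "hand": 0}, {"dx": -0.003, "dy": 0, "dz": -0.25, "rx": 0, "ry": 0, "rz": 0, "hand": 0}, {"dx": -0.003, "dy": 0, "dz": -0.25, "rx": 0, "ry": 0, "rz": 0, "hand": 0}])

```text
clock: 19.73
ee_pos: [0.4769, -0.27, 0.1438]
ee_rot: [0.991, 0.134, 0.004, 0.004]
ft_force: [0.6, -0.2, -0.9]
grip_width: 0.052
grasp_force: 30.0
```

>>> drive_tool(moves=[{"dx": 0.208, "dy": -0.335, "dz": -0.06, "rx": 0, "ry": 0, "rz": 0.054, "hand": 0}, {"dx": 0.208, "dy": -0.335, "dz": -0.06, "rx": 0, "ry": 0, "rz": 0.054, "hand": 0}, {"dx": 0.208, "dy": -0.335, "dz": -0.06, "rx": 0, "ry": 0, "rz": 0.054, "hand": 0}, {"dx": 0.208, "dy": -0.335, "dz": -0.06, "rx": 0, "ry": 0, "rz": 0.054, "hand": 0}, {"dx": 0.208, "dy": -0.335, "dz": -0.06, "rx": 0, "ry": 0, "rz": 0.054, "hand": 0}])

```text
clock: 20.15
ee_pos: [0.5292, -0.0755, 0.168]
ee_rot: [0.999, 0.051, 0.0, -0.0]
ft_force: [0.7, 0.5, 0.5]
grip_width: 0.0517
grasp_force: 30.0
```

>>> drive_tool(moves=[{"dx": 0.053, "dy": -0.332, "dz": 0.04, "rx": 0, "ry": 0, "rz": 0.032, "hand": 0}, {"dx": 0.053, "dy": -0.332, "dz": 0.04, "rx": 0, "ry": 0, "rz": 0.032, "hand": 0}, {"dx": 0.053, "dy": -0.332, "dz": 0.04, "rx": 0, "ry": 0, "rz": 0.032, "hand": 0}, {"dx": 0.053, "dy": -0.332, "dz": 0.04, "rx": 0, "ry": 0, "rz": 0.032, "hand": 0}, {"dx": 0.053, "dy": -0.332, "dz": 0.04, "rx": 0, "ry": 0, "rz": 0.032, "hand": 0}])

```text
clock: 20.57
ee_pos: [0.5374, 0.0997, 0.1472]
ee_rot: [1.0, 0.005, -0.0, -0.003]
ft_force: [0.2, 2.1, -0.4]
grip_width: 0.0517
grasp_force: 30.0
```

>>> drive_tool(moves=[{"dx": 0, "dy": 0, "dz": 0, "rx": 0, "ry": 0, "rz": 0, "hand": 0}, {"dx": 0, "dy": 0, "dz": 0, "rx": 0, "ry": 0, "rz": 0, "hand": 0}, {"dx": 0, "dy": 0, "dz": 0, "rx": 0, "ry": 0, "rz": 0, "hand": 0}, {"dx": 0, "dy": 0, "dz": 0, "rx": 0, "ry": 0, "rz": 0, "hand": 0}, {"dx": 0, "dy": 0, "dz": 0, "rx": 0, "ry": 0, "rz": 0, "hand": 0}])

```text
clock: 20.98
ee_pos: [0.5391, 0.0867, 0.1475]
ee_rot: [1.0, -0.002, 0.0, 0.001]
ft_force: [-0.4, 0.4, -1.6]
grip_width: 0.0514
grasp_force: 30.0
```

Run:
```python
from h import *
show()
plan([([.54,.088,.05],down(0))])
im,d=get_image("side"); M=camera_model("side"); C=cloud("side",d,M); hsv=cv2.cvtColor(im,cv2.COLOR_RGB2HSV)
for z in (.11,.12,.13,.14,.15):
    m=(d>0)&(abs(C[...,2]-z)<.005)&(abs(C[...,0]-.54)<.08)&(abs(C[...,1]-.088)<.06)
    print(z,m.sum(),C[m].min(0).round(3) if m.sum() else 0,C[m].max(0).round(3) if m.sum() else 0)
```

```text
20.98 [0.5391 0.0867 0.1475] [ 1.    -0.002  0.     0.001] F [-0.4  0.4 -1.6] w 0.0514 g 30.0 [ 0.24  0.45 -0.56  1.89  0.3   0.89 -2.04]
d [ 0.002 -0.003  0.195] r [ 0.    -0.    -0.001] rows 2.4
0.11 0 0 0
0.12 0 0 0
0.13 15 [0.501 0.058 0.132] [0.57  0.095 0.135]
0.14 48 [0.501 0.056 0.135] [0.576 0.097 0.144]
0.15 70 [0.501 0.041 0.145] [0.575 0.111 0.155]
```

>>> drive_tool(moves=[{"dx": 0.002, "dy": -0.003, "dz": 0.07, "rx": 0, "ry": 0, "rz": 0, "hand": 0}, {"dx": 0.002, "dy": -0.003, "dz": 0.13, "rx": 0, "ry": 0, "rz": 0, "hand": 0}, {"dx": 0.002, "dy": -0.003, "dz": 0.165, "rx": 0, "ry": 0, "rz": 0, "hand": 0}, {"dx": 0.002, "dy": -0.003, "dz": 0.185, "rx": 0, "ry": 0, "rz": 0, "hand": 0}, {"dx": 0.002, "dy": -0.003, "dz": 0.193, "rx": 0, "ry": 0, "rz": 0, "hand": 0}])

```text
clock: 21.45
ee_pos: [0.539, 0.0893, 0.0495]
ee_rot: [1.0, -0.001, -0.001, 0.0]
ft_force: [-0.1, -0.2, -0.4]
grip_width: 0.0513
grasp_force: 30.0
```

>>> drive_tool(moves=[{"dx": 0, "dy": 0, "dz": 0, "rx": 0, "ry": 0, "rz": 0, "hand": 0}, {"dx": 0, "dy": 0, "dz": 0, "rx": 0, "ry": 0, "rz": 0, "hand": 0}, {"dx": 0, "dy": 0, "dz": 0, "rx": 0, "ry": 0, "rz": 0, "hand": 0}, {"dx": 0, "dy": 0, "dz": 0.001, "rx": 0, "ry": 0, "rz": 0, "hand": 0}, {"dx": 0, "dy": 0, "dz": 0.002, "rx": 0, "ry": 0, "rz": 0, "hand": 0}])

```text
clock: 21.87
ee_pos: [0.5408, 0.0902, 0.0511]
ee_rot: [1.0, -0.001, 0.001, 0.0]
ft_force: [-0.5, 0.4, -0.3]
grip_width: 0.0519
grasp_force: 30.0
```

Release (about a 2 mm drop), rise, then go to pad B.

>>> drive_tool(moves=[{"dx": 0, "dy": 0, "dz": 0.002, "rx": 0, "ry": 0, "rz": 0, "hand": 0.75}, {"dx": 0, "dy": 0, "dz": 0.002, "rx": 0, "ry": 0, "rz": 0, "hand": 0.75}, {"dx": 0, "dy": 0, "dz": 0.002, "rx": 0, "ry": 0, "rz": 0, "hand": 0.75}, {"dx": 0, "dy": 0, "dz": -0.06, "rx": 0, "ry": 0, "rz": 0, "hand": 0.75}, {"dx": 0, "dy": 0, "dz": -0.14, "rx": 0, "ry": 0, "rz": 0, "hand": 0.75}])

```text
clock: 22.28
ee_pos: [0.5368, 0.0896, 0.1177]
ee_rot: [1.0, -0.0, -0.004, 0.0]
ft_force: [1.0, -0.5, -0.4]
grip_width: 0.0687
grasp_force: 0.0
```

>>> drive_tool(moves=[{"dx": 0, "dy": 0, "dz": -0.08, "rx": 0, "ry": 0, "rz": 0, "hand": 0.75}, {"dx": 0, "dy": 0, "dz": -0.1, "rx": 0, "ry": 0, "rz": 0, "hand": 0.75}, {"dx": -0.03, "dy": 0.1, "dz": -0.1, "rx": 0, "ry": 0, "rz": 0, "hand": 0.75}, {"dx": -0.05, "dy": 0.18, "dz": -0.1, "rx": 0, "ry": 0, "rz": -0.02, "hand": 0.75}, {"dx": -0.07, "dy": 0.25, "dz": -0.08, "rx": 0, "ry": 0, "rz": -0.03, "hand": 0.75}])

```text
clock: 22.7
ee_pos: [0.5074, -0.0299, 0.1631]
ee_rot: [0.999, 0.049, 0.002, 0.001]
ft_force: [0.8, -1.2, 0.3]
grip_width: 0.0689
grasp_force: 0.0
```

Run:
```python
from h import *
show()
pads("top"); im,d,C,hsv=pads("side")
m=(C[...,2]>.045)&(C[...,2]<.062)&(d>0)&(abs(C[...,0]-.54)<.06)&(abs(C[...,1]-.088)<.06); print(m.sum(),rect(C[m]),np.median(C[m][:,2]))
plan([([.4615,-.12,.13],down(.18)),([.4615,-.159,.09],down(.18)),([.4615,-.159,.013],down(.18))])
```

```text
22.7 [ 0.5074 -0.0299  0.1631] [0.999 0.049 0.002 0.001] F [ 0.8 -1.2  0.3] w 0.0689 g 0.0 [ 0.49  0.36 -0.58  1.97  0.25  0.88 -1.69]
side pad [ 0.4607 -0.1623] [77. 56.] 0.159
2 (array([0.57648889, 0.11267763]), array([1.5897342, 0.       ]), np.float64(1.5009790288154337)) 0.053370641309182676
d [-0.097  0.156  0.061] r [ 0.001  0.002 -0.031] rows 2.4
d [-0.014  0.077  0.08 ] r [0. 0. 0.] rows 1.4
d [0.    0.    0.154] r [0. 0. 0.] rows 1.9
```

>>> drive_tool(moves=[{"dx": -0.112, "dy": 0.232, "dz": 0.146, "rx": 0, "ry": 0, "rz": -0.031, "hand": 0.75}, {"dx": -0.112, "dy": 0.232, "dz": 0.146, "rx": 0, "ry": 0, "rz": -0.031, "hand": 0.75}, {"dx": -0.112, "dy": 0.232, "dz": 0.146, "rx": 0, "ry": 0, "rz": -0.031, "hand": 0.75}, {"dx": -0.112, "dy": 0.232, "dz": 0.146, "rx": 0, "ry": 0, "rz": -0.031, "hand": 0.75}, {"dx": -0.112, "dy": 0.232, "dz": 0.146, "rx": 0, "ry": 0, "rz": -0.031, "hand": 0.75}])

```text
clock: 23.22
ee_pos: [0.4567, -0.1549, 0.0854]
ee_rot: [0.996, 0.091, -0.003, 0.0]
ft_force: [-0.3, -0.8, -0.5]
grip_width: 0.069
grasp_force: 0.0
```

>>> drive_tool(moves=[{"dx": 0, "dy": 0, "dz": 0, "rx": 0, "ry": 0, "rz": 0, "hand": 0.75}, {"dx": 0, "dy": 0, "dz": 0, "rx": 0, "ry": 0, "rz": 0, "hand": 0.75}, {"dx": 0, "dy": 0, "dz": 0, "rx": 0, "ry": 0, "rz": 0, "hand": 0.75}, {"dx": 0, "dy": 0, "dz": 0, "rx": 0, "ry": 0, "rz": 0, "hand": 0.75}, {"dx": 0, "dy": 0, "dz": 0, "rx": 0, "ry": 0, "rz": 0, "hand": 0.75}])

```text
clock: 23.63
ee_pos: [0.4622, -0.1489, 0.089]
ee_rot: [0.995, 0.096, 0.001, 0.0]
ft_force: [0.6, 0.6, 0.2]
grip_width: 0.0688
grasp_force: 0.0
```

Run:
```python
from h import *
show()
pads("wrist")
im,d,C,hsv=pads("top")
for cam in("top","side"):
    M=camera_model(cam); im,d=get_image(cam); C=cloud(cam,d,M); 
    m=(C[...,2]>.046)&(C[...,2]<.06)&(d>0)&(abs(C[...,0]-.54)<.06)&(abs(C[...,1]-.088)<.05); print(cam,m.sum(),rect(C[m]),np.median(C[m][:,2])) if m.sum()>9 else 0
save("s4",im[100:360,160:420])
plan([([.4615,-.16,.013],down(.18))])
```

```text
23.63 [ 0.4622 -0.1489  0.089 ] [0.995 0.096 0.001 0.   ] F [0.6 0.6 0.2] w 0.0688 g 0.0 [ 0.69  0.44 -0.51  2.07  0.33  0.71 -1.41]
wrist pad [ 0.4622 -0.1589] [75. 52.] 0.177
top 411 (array([0.5492757 , 0.08893306]), array([97.00357056, 51.08877182]), np.float64(0.02266537133112112)) 0.05410863344303585
side 198 (array([0.55346008, 0.08712483]), array([56.86585999, 47.50530624]), np.float64(1.551535147368953)) 0.05427585629310261
d [-0.004  0.02   0.151] r [ 0.    -0.     0.004] rows 1.9
```

View pics/s4.png

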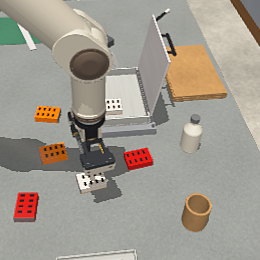

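>>> drive_tool(moves=[{"dx": -0.001, "dy": 0.02, "dz": 0.06, "rx": 0, "ry": 0, "rz": 0.004, "hand": 0.75}, {"dx": -0.001, "dy": 0.02, "dz": 0.12, "rx": 0, "ry": 0, "rz": 0.004, "hand": 0.75}, {"dx": -0.001, "dy": 0.02, "dz": 0.152, "rx": 0, "ry": 0, "rz": 0.004, "hand": 0.75}, {"dx": -0.001, "dy": 0.02, "dz": 0.152, "rx": 0, "ry": 0, "rz": 0.004, "hand": 0.75}, {"dx": -0.001, "dy": 0.02, "dz": 0.152, "rx": 0, "ry": 0, "rz": 0.004, "hand": 0}])

```text
clock: 24.25
ee_pos: [0.4624, -0.1594, 0.0121]
ee_rot: [0.996, 0.089, -0.001, -0.0]
ft_force: [-0.5, 0.4, -0.1]
grip_width: 0.0655
grasp_force: 0.0
```

>>> drive_tool(moves=[{"dx": 0, "dy": 0, "dz": 0, "rx": 0, "ry": 0, "rz": 0, "hand": 0}, {"dx": 0, "dy": 0, "dz": 0, "rx": 0, "ry": 0, "rz": 0, "hand": 0}, {"dx": 0, "dy": 0, "dz": 0, "rx": 0, "ry": 0, "rz": 0, "hand": 0}, {"dx": 0, "dy": 0, "dz": 0, "rx": 0, "ry": 0, "rz": 0, "hand": 0}, {"dx": 0, "dy": 0, "dz": 0, "rx": 0, "ry": 0, "rz": 0, "hand": 0}])

```text
clock: 24.67
ee_pos: [0.4636, -0.1601, 0.0135]
ee_rot: [0.996, 0.089, 0.001, 0.001]
ft_force: [-1.3, 1.6, 6.9]
grip_width: 0.0515
grasp_force: 30.0
```

Run:
```python
from h import *
show()
plan([([.4615,-.16,.14],down(.18)),([.52,.02,.17],down(.05)),([.54,.188,.15],down(0)),([.54,.188,.05],down(0))])
```

```text
24.67 [ 0.4636 -0.1601  0.0135] [0.996 0.089 0.001 0.001] F [-1.3  1.6  6.9] w 0.0515 g 30.0 [ 0.63  0.58 -0.42  2.08  0.43  0.56 -1.5 ]
d [-0.004 -0.    -0.253] r [ 0.001 -0.    -0.001] rows 3.1
d [ 0.18  -0.333 -0.06 ] r [0.    0.    0.041] rows 4.7
d [ 0.057 -0.334  0.04 ] r [0.    0.    0.016] rows 4.2
d [0.  0.  0.2] r [0. 0. 0.] rows 2.4
```

>>> drive_tool(moves=[{"dx": 0, "dy": 0, "dz": -0.05, "rx": 0, "ry": 0, "rz": 0, "hand": 0}, {"dx": 0, "dy": 0, "dz": -0.12, "rx": 0, "ry": 0, "rz": 0, "hand": 0}, {"dx": -0.004, "dy": 0, "dz": -0.2, "rx": 0, "ry": 0, "rz": 0, "hand": 0}, {"dx": -0.004, "dy": 0, "dz": -0.253, "rx": 0, "ry": 0, "rz": 0, "hand": 0}, {"dx": -0.004, "dy": 0, "dz": -0.253, "rx": 0, "ry": 0, "rz": 0, "hand": 0}])

```text
clock: 25.08
ee_pos: [0.4645, -0.1613, 0.1446]
ee_rot: [0.996, 0.089, 0.004, 0.003]
ft_force: [0.2, -0.2, -0.6]
grip_width: 0.0517
grasp_force: 30.0
```

>>> drive_tool(moves=[{"dx": 0.18, "dy": -0.333, "dz": -0.06, "rx": 0, "ry": 0, "rz": 0.041, "hand": 0}, {"dx": 0.18, "dy": -0.333, "dz": -0.06, "rx": 0, "ry": 0, "rz": 0.041, "hand": 0}, {"dx": 0.18, "dy": -0.333, "dz": -0.06, "rx": 0, "ry": 0, "rz": 0.041, "hand": 0}, {"dx": 0.18, "dy": -0.333, "dz": -0.06, "rx": 0, "ry": 0, "rz": 0.041, "hand": 0}, {"dx": 0.18, "dy": -0.333, "dz": -0.06, "rx": 0, "ry": 0, "rz": 0.041, "hand": 0}])

```text
clock: 25.5
ee_pos: [0.5206, 0.024, 0.1696]
ee_rot: [1.0, 0.026, 0.001, -0.0]
ft_force: [0.2, 0.4, -0.1]
grip_width: 0.0517
grasp_force: 30.0
```

>>> drive_tool(moves=[{"dx": 0.057, "dy": -0.334, "dz": 0.04, "rx": 0, "ry": 0, "rz": 0.016, "hand": 0}, {"dx": 0.057, "dy": -0.334, "dz": 0.04, "rx": 0, "ry": 0, "rz": 0.016, "hand": 0}, {"dx": 0.057, "dy": -0.334, "dz": 0.04, "rx": 0, "ry": 0, "rz": 0.016, "hand": 0}, {"dx": 0.057, "dy": -0.334, "dz": 0.04, "rx": 0, "ry": 0, "rz": 0.016, "hand": 0}, {"dx": 0.057, "dy": -0.334, "dz": 0.04, "rx": 0, "ry": 0, "rz": 0.016, "hand": 0}])

```text
clock: 25.92
ee_pos: [0.5384, 0.1983, 0.1484]
ee_rot: [1.0, 0.005, 0.0, -0.003]
ft_force: [-0.1, 2.5, -0.1]
grip_width: 0.052
grasp_force: 30.0
```

>>> drive_tool(moves=[{"dx": 0, "dy": 0, "dz": 0, "rx": 0, "ry": 0, "rz": 0, "hand": 0}, {"dx": 0, "dy": 0, "dz": 0, "rx": 0, "ry": 0, "rz": 0, "hand": 0}, {"dx": 0, "dy": 0, "dz": 0, "rx": 0, "ry": 0, "rz": 0, "hand": 0}, {"dx": 0, "dy": 0, "dz": 0, "rx": 0, "ry": 0, "rz": 0, "hand": 0}, {"dx": 0, "dy": 0, "dz": 0, "rx": 0, "ry": 0, "rz": 0, "hand": 0}])

```text
clock: 26.33
ee_pos: [0.5406, 0.1858, 0.1487]
ee_rot: [1.0, -0.002, 0.0, 0.001]
ft_force: [-0.3, 0.2, -0.7]
grip_width: 0.0516
grasp_force: 30.0
```

Run:
```python
from h import *
show()
plan([([.54,.188,.05],down(0))])
im,d=get_image("side"); M=camera_model("side"); C=cloud("side",d,M)
for z in (.11,.12,.13,.14):
    m=(d>0)&(abs(C[...,2]-z)<.005)&(abs(C[...,0]-.54)<.08)&(abs(C[...,1]-.188)<.06)
    print(z,m.sum(),C[m].min(0).round(3) if m.sum() else 0,C[m].max(0).round(3) if m.sum() else 0)
m=(C[...,2]>.046)&(C[...,2]<.06)&(d>0)&(abs(C[...,0]-.54)<.06)&(abs(C[...,1]-.088)<.05); print(m.sum(),rect(C[m])) if m.sum()>9 else 0
```

```text
26.33 [0.5406 0.1858 0.1487] [ 1.    -0.002  0.     0.001] F [-0.3  0.2 -0.7] w 0.0516 g 30.0 [ 0.08  0.5  -0.59  1.82  0.34  0.92 -2.24]
d [-0.001 -0.005  0.197] r [ 0.    -0.    -0.001] rows 2.4
0.11 0 0 0
0.12 0 0 0
0.13 6 [0.503 0.158 0.132] [0.573 0.185 0.135]
0.14 49 [0.503 0.154 0.135] [0.577 0.183 0.145]
309 (array([0.53977649, 0.08713902]), array([74.22194672, 56.88747025]), np.float64(0.014600447781223158))
```

Pad A is flat at (0.540, 0.087). Lower pad B.

>>> drive_tool(moves=[{"dx": 0, "dy": -0.005, "dz": 0.07, "rx": 0, "ry": 0, "rz": 0, "hand": 0}, {"dx": 0, "dy": -0.005, "dz": 0.13, "rx": 0, "ry": 0, "rz": 0, "hand": 0}, {"dx": 0, "dy": -0.005, "dz": 0.165, "rx": 0, "ry": 0, "rz": 0, "hand": 0}, {"dx": 0, "dy": -0.005, "dz": 0.187, "rx": 0, "ry": 0, "rz": 0, "hand": 0}, {"dx": 0, "dy": -0.005, "dz": 0.197, "rx": 0, "ry": 0, "rz": 0, "hand": 0}])

```text
clock: 26.8
ee_pos: [0.5394, 0.1892, 0.0487]
ee_rot: [1.0, -0.001, -0.001, 0.001]
ft_force: [-1.0, 0.0, 0.2]
grip_width: 0.0517
grasp_force: 30.0
```

>>> drive_tool(moves=[{"dx": 0, "dy": 0, "dz": 0, "rx": 0, "ry": 0, "rz": 0, "hand": 0}, {"dx": 0, "dy": 0, "dz": 0, "rx": 0, "ry": 0, "rz": 0, "hand": 0}, {"dx": 0, "dy": 0, "dz": 0, "rx": 0, "ry": 0, "rz": 0, "hand": 0}, {"dx": 0, "dy": 0, "dz": 0, "rx": 0, "ry": 0, "rz": 0, "hand": 0}, {"dx": 0, "dy": 0, "dz": 0, "rx": 0, "ry": 0, "rz": 0, "hand": 0}])

```text
clock: 27.22
ee_pos: [0.5409, 0.1904, 0.0511]
ee_rot: [1.0, -0.001, 0.001, 0.0]
ft_force: [0.3, 0.5, -0.8]
grip_width: 0.052
grasp_force: 30.0
```

>>> drive_tool(moves=[{"dx": 0, "dy": 0, "dz": 0, "rx": 0, "ry": 0, "rz": 0, "hand": 0.75}, {"dx": 0, "dy": 0, "dz": 0, "rx": 0, "ry": 0, "rz": 0, "hand": 0.75}, {"dx": 0, "dy": 0, "dz": 0, "rx": 0, "ry": 0, "rz": 0, "hand": 0.75}, {"dx": 0, "dy": 0, "dz": -0.06, "rx": 0, "ry": 0, "rz": 0, "hand": 0.75}, {"dx": 0, "dy": 0, "dz": -0.14, "rx": 0, "ry": 0, "rz": 0, "hand": 0.75}])

```text
clock: 27.63
ee_pos: [0.5371, 0.189, 0.1176]
ee_rot: [1.0, -0.001, -0.004, 0.001]
ft_force: [1.2, 0.0, 0.9]
grip_width: 0.0684
grasp_force: 0.0
```

>>> drive_tool(moves=[{"dx": -0.05, "dy": 0, "dz": -0.08, "rx": 0, "ry": 0, "rz": 0, "hand": 0.75}, {"dx": -0.1, "dy": 0, "dz": -0.16, "rx": 0, "ry": 0, "rz": 0, "hand": 0.75}, {"dx": -0.15, "dy": 0, "dz": -0.24, "rx": 0, "ry": 0, "rz": 0, "hand": 0.5}, {"dx": -0.2, "dy": 0, "dz": -0.32, "rx": 0, "ry": 0, "rz": 0, "hand": 0.3}, {"dx": -0.22, "dy": 0, "dz": -0.38, "rx": 0, "ry": 0, "rz": 0, "hand": 0}])

```text
clock: 28.05
ee_pos: [0.4324, 0.1906, 0.3006]
ee_rot: [1.0, -0.0, -0.001, 0.001]
ft_force: [0.1, -1.1, -0.3]
grip_width: 0.0533
grasp_force: 0.0
```

Run:
```python
from h import *
show()
im,d=get_image("wrist"); save("w5",im)
for cam in ("wrist","side","top"):
    M=camera_model(cam); im,d=get_image(cam); C=cloud(cam,d,M)
    for y in(.088,.188):
        m=(C[...,2]>.046)&(C[...,2]<.06)&(d>0)&(abs(C[...,0]-.54)<.06)&(abs(C[...,1]-y)<.045); print(cam,y,m.sum(),rect(C[m]),np.percentile(C[m][:,2],[5,50,95]).round(4)) if m.sum()>9 else 0
    if cam=="side":save("s5",im[90:360,160:420])
pads("side")
```

```text
28.05 [0.4324 0.1906 0.3006] [ 1.    -0.    -0.001  0.001] F [ 0.1 -1.1 -0.3] w 0.0533 g 0.0 [ 0.19  0.13 -0.72  1.89  0.09  1.16 -2.13]
wrist 0.088 3122 (array([0.53974841, 0.09194127]), array([73.83786774, 53.3482933 ]), np.float64(0.0018334719778163588)) [0.0531 0.0547 0.0561]
wrist 0.188 2953 (array([0.53901373, 0.1918253 ]), array([72.80080414, 51.98142624]), np.float64(0.0035283906592527003)) [0.0533 0.0547 0.0561]
side 0.088 308 (array([0.54001648, 0.08762968]), array([74.04083252, 57.8243103 ]), np.float64(0.0006444565706791305)) [0.0486 0.0542 0.0574]
side 0.188 274 (array([0.54026135, 0.18802173]), array([74.42591858, 59.42700958]), np.float64(-0.024427711940697705)) [0.0475 0.054  0.0566]
top 0.088 423 (array([0.53710376, 0.08871742]), array([72.54403687, 51.29182053]), np.float64(0.024752607190714038)) [0.0487 0.0539 0.0588]
top 0.188 412 (array([0.53765161, 0.189442  ]), array([74.68402863, 51.85536575]), np.float64(-0.02536953886020399)) [0.049  0.0538 0.0584]
```

View pics/s5.png

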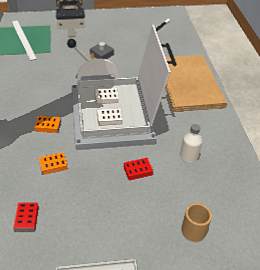

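Run:
```python
from h import *
plan([([.48,.17,.34],down(.55)),([.60,.145,.345],down(1.1)),([.7265,.136,.34],down(np.pi/2))])
```

```text
d [ 0.09   0.04  -0.081] r [ 0.    -0.    -0.176] rows 4.5
d [ 0.178  0.168 -0.01 ] r [ 0.     0.    -0.175] rows 4.4
d [0.099 0.234 0.01 ] r [ 0.    0.   -0.15] rows 3.8
```

>>> drive_tool(moves=[{"dx": 0.09, "dy": 0.04, "dz": -0.081, "rx": 0, "ry": 0, "rz": -0.176, "hand": 0.22}, {"dx": 0.09, "dy": 0.04, "dz": -0.081, "rx": 0, "ry": 0, "rz": -0.176, "hand": 0.22}, {"dx": 0.09, "dy": 0.04, "dz": -0.081, "rx": 0, "ry": 0, "rz": -0.176, "hand": 0.22}, {"dx": 0.09, "dy": 0.04, "dz": -0.081, "rx": 0, "ry": 0, "rz": -0.176, "hand": 0.22}, {"dx": 0.09, "dy": 0.04, "dz": -0.081, "rx": 0, "ry": 0, "rz": -0.176, "hand": 0.22}])

```text
clock: 28.72
ee_pos: [0.48, 0.1697, 0.338]
ee_rot: [0.961, 0.275, -0.002, -0.0]
ft_force: [0.3, -0.2, -0.3]
grip_width: 0.0205
grasp_force: 0.0
```

>>> drive_tool(moves=[{"dx": 0.178, "dy": 0.168, "dz": -0.01, "rx": 0, "ry": 0, "rz": -0.175, "hand": 0.22}, {"dx": 0.178, "dy": 0.168, "dz": -0.01, "rx": 0, "ry": 0, "rz": -0.175, "hand": 0.22}, {"dx": 0.178, "dy": 0.168, "dz": -0.01, "rx": 0, "ry": 0, "rz": -0.175, "hand": 0.22}, {"dx": 0.178, "dy": 0.168, "dz": -0.01, "rx": 0, "ry": 0, "rz": -0.175, "hand": 0.22}, {"dx": 0.178, "dy": 0.168, "dz": -0.01, "rx": 0, "ry": 0, "rz": -0.175, "hand": 0.22}])

```text
clock: 29.13
ee_pos: [0.6014, 0.1433, 0.3403]
ee_rot: [0.851, 0.524, -0.003, -0.002]
ft_force: [-0.3, 1.4, -0.6]
grip_width: 0.0208
grasp_force: 0.0
```

>>> drive_tool(moves=[{"dx": 0.099, "dy": 0.234, "dz": 0.01, "rx": 0, "ry": 0, "rz": -0.15, "hand": 0.22}, {"dx": 0.099, "dy": 0.234, "dz": 0.01, "rx": 0, "ry": 0, "rz": -0.15, "hand": 0.22}, {"dx": 0.099, "dy": 0.234, "dz": 0.01, "rx": 0, "ry": 0, "rz": -0.15, "hand": 0.22}, {"dx": 0.099, "dy": 0.234, "dz": 0.01, "rx": 0, "ry": 0, "rz": -0.15, "hand": 0.22}, {"dx": 0.099, "dy": 0.234, "dz": 0.01, "rx": 0, "ry": 0, "rz": -0.15, "hand": 0.22}])

```text
clock: 29.55
ee_pos: [0.7277, 0.135, 0.3326]
ee_rot: [0.706, 0.708, -0.003, -0.003]
ft_force: [-0.7, 0.3, -0.1]
grip_width: 0.0202
grasp_force: 0.0
```

>>> drive_tool(moves=[{"dx": 0, "dy": 0, "dz": 0, "rx": 0, "ry": 0, "rz": 0, "hand": 0.22}, {"dx": 0, "dy": 0, "dz": 0, "rx": 0, "ry": 0, "rz": 0, "hand": 0.22}, {"dx": 0, "dy": 0, "dz": 0, "rx": 0, "ry": 0, "rz": 0, "hand": 0.22}, {"dx": 0, "dy": 0, "dz": 0, "rx": 0, "ry": 0, "rz": 0, "hand": 0.22}, {"dx": 0, "dy": 0, "dz": 0, "rx": 0, "ry": 0, "rz": 0, "hand": 0.22}])

```text
clock: 29.97
ee_pos: [0.726, 0.137, 0.3417]
ee_rot: [0.707, 0.708, 0.0, 0.001]
ft_force: [0.2, -0.3, -0.5]
grip_width: 0.0201
grasp_force: 0.0
```

Run:
```python
from h import *
show()
im0,d=get_image("side"); M=camera_model("side"); C=cloud("side",d,M)
g=im0.max(2)
m=(C[...,2]>.22)&(C[...,2]<.29)&(d>0)&(C[...,0]>.70)&(C[...,0]<.75)&(C[...,1]>.08)&(C[...,1]<.2); print("side handle",m.sum(),C[m].min(0).round(3),C[m].max(0).round(3),np.median(C[m],0))
m=(C[...,2]>.1)&(C[...,2]<.25)&(d>0)&(C[...,0]>.64)&(C[...,0]<.71)&(C[...,1]>.01)&(C[...,1]<.04); P=C[m]; print(len(P),np.polyfit(P[:,2],P[:,0],1))
M=camera_model("wrist"); im,d=get_image("wrist"); C=cloud("wrist",d,M); save("w6",im)
m=(C[...,2]>.22)&(C[...,2]<.275)&(d>0)&(C[...,0]>.65)&(C[...,0]<.76); P=C[m]; print("wrist",len(P))
for y0 in (.17,.18,.2,.22):
    q=P[abs(P[:,1]-y0)<.004]
    if len(q): print(y0,len(q),q.min(0).round(3),q.max(0).round(3))
plan([([.7265,.136,.2425],down(np.pi/2))])
```

```text
29.97 [0.726  0.137  0.3417] [0.707 0.708 0.    0.001] F [ 0.2 -0.3 -0.5] w 0.0201 g 0.0 [ 0.21  0.69 -0.81  1.14  0.48  1.5  -0.51]
side handle 115 [0.704 0.082 0.239] [0.731 0.189 0.248] [0.72290762 0.12829532 0.24423948]
206 [0.15589183 0.64774926]
wrist 4302
0.17 243 [0.688 0.166 0.241] [0.73  0.174 0.273]
0.18 479 [0.688 0.176 0.241] [0.73  0.184 0.273]
0.2 118 [0.688 0.196 0.267] [0.694 0.204 0.272]
0.22 174 [0.688 0.217 0.24 ] [0.695 0.224 0.273]
d [-0.001  0.     0.198] r [0.001 0.    0.   ] rows 2.4
```

View pics/w6.png

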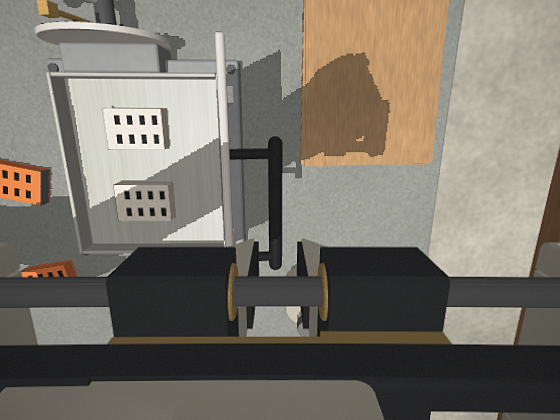

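>>> drive_tool(moves=[{"dx": -0.001, "dy": 0.002, "dz": 0.06, "rx": 0, "ry": 0, "rz": 0, "hand": 0.2}, {"dx": -0.001, "dy": 0.002, "dz": 0.12, "rx": 0, "ry": 0, "rz": 0, "hand": 0.2}, {"dx": -0.001, "dy": 0.002, "dz": 0.16, "rx": 0, "ry": 0, "rz": 0, "hand": 0.2}, {"dx": -0.001, "dy": 0.001, "dz": 0.19, "rx": 0, "ry": 0, "rz": 0, "hand": 0.2}, {"dx": -0.001, "dy": 0, "dz": 0.198, "rx": 0, "ry": 0, "rz": 0, "hand": 0.2}], squeeze=40)

```text
clock: 30.48
ee_pos: [0.7249, 0.1352, 0.2379]
ee_rot: [0.707, 0.708, -0.002, -0.001]
ft_force: [-1.0, 0.4, -1.0]
grip_width: 0.0182
grasp_force: 0.0
```

>>> drive_tool(moves=[{"dx": 0, "dy": 0, "dz": 0, "rx": 0, "ry": 0, "rz": 0, "hand": 0}, {"dx": 0, "dy": 0, "dz": 0, "rx": 0, "ry": 0, "rz": 0, "hand": 0}, {"dx": 0, "dy": 0, "dz": 0, "rx": 0, "ry": 0, "rz": 0, "hand": 0}, {"dx": 0, "dy": 0, "dz": 0, "rx": 0, "ry": 0, "rz": 0, "hand": 0}, {"dx": 0, "dy": 0, "dz": 0, "rx": 0, "ry": 0, "rz": 0, "hand": 0}])

```text
clock: 30.9
ee_pos: [0.7259, 0.1362, 0.2415]
ee_rot: [0.706, 0.708, -0.001, 0.0]
ft_force: [-4.5, -1.0, -3.0]
grip_width: 0.0096
grasp_force: 40.0
```

Run:
```python
from h import *
show()
a0=np.pi-np.arctan2(.0395,.185); r=np.hypot(.185,.0395)
f=lambda t:np.array([r*np.cos(a0-t),r*np.sin(a0-t)])
t=np.linspace(1.72,0.0,21)
for k in range(0,20,5):
    print([ [round(float(v),3) for v in ( (f(t[k+i])-f(t[k]))/.5*[1,-1])] for i in range(1,6)],(f(t[k+5])+[.6575,.0645-.005]).round(4))
```

```text
30.9 [0.7259 0.1362 0.2415] [ 0.706  0.708 -0.001  0.   ] F [-4.5 -1.  -3. ] w 0.0096 g 40.0 [ 0.23  0.75 -0.79  1.27  0.52  1.33 -0.55]
[[-0.031, -0.01], [-0.063, -0.018], [-0.095, -0.022], [-0.127, -0.024], [-0.16, -0.023]] [0.6442 0.2482]
[[-0.032, 0.004], [-0.064, 0.01], [-0.095, 0.019], [-0.126, 0.031], [-0.155, 0.045]] [0.5667 0.2255]
[[-0.028, 0.017], [-0.054, 0.036], [-0.079, 0.057], [-0.101, 0.081], [-0.122, 0.106]] [0.5058 0.1725]
[[-0.018, 0.027], [-0.034, 0.055], [-0.048, 0.085], [-0.058, 0.116], [-0.067, 0.147]] [0.4725 0.099 ]
```

>>> drive_tool(moves=[{"dx": 0, "dy": -0.031, "dz": -0.01, "rx": 0, "ry": 0, "rz": 0, "hand": 0}, {"dx": 0, "dy": -0.063, "dz": -0.018, "rx": 0, "ry": 0, "rz": 0, "hand": 0}, {"dx": 0, "dy": -0.095, "dz": -0.022, "rx": 0, "ry": 0, "rz": 0, "hand": 0}, {"dx": 0, "dy": -0.127, "dz": -0.024, "rx": 0, "ry": 0, "rz": 0, "hand": 0}, {"dx": 0, "dy": -0.16, "dz": -0.023, "rx": 0, "ry": 0, "rz": 0, "hand": 0}])

```text
clock: 31.32
ee_pos: [0.6504, 0.1362, 0.2565]
ee_rot: [0.707, 0.707, 0.004, 0.004]
ft_force: [4.4, -1.0, 4.5]
grip_width: 0.0096
grasp_force: 40.0
```

>>> drive_tool(moves=[{"dx": 0, "dy": -0.032, "dz": 0.004, "rx": 0, "ry": 0, "rz": 0, "hand": 0}, {"dx": 0, "dy": -0.064, "dz": 0.01, "rx": 0, "ry": 0, "rz": 0, "hand": 0}, {"dx": 0, "dy": -0.095, "dz": 0.019, "rx": 0, "ry": 0, "rz": 0, "hand": 0}, {"dx": 0, "dy": -0.126, "dz": 0.031, "rx": 0, "ry": 0, "rz": 0, "hand": 0}, {"dx": 0, "dy": -0.155, "dz": 0.045, "rx": 0, "ry": 0, "rz": 0, "hand": 0}])

```text
clock: 31.73
ee_pos: [0.572, 0.1362, 0.2353]
ee_rot: [0.707, 0.707, 0.003, 0.004]
ft_force: [-3.1, -3.6, 13.1]
grip_width: 0.01
grasp_force: 40.0
```

>>> drive_tool(moves=[{"dx": 0, "dy": -0.028, "dz": 0.017, "rx": 0, "ry": 0, "rz": 0, "hand": 0}, {"dx": 0, "dy": -0.054, "dz": 0.036, "rx": 0, "ry": 0, "rz": 0, "hand": 0}, {"dx": 0, "dy": -0.079, "dz": 0.057, "rx": 0, "ry": 0, "rz": 0, "hand": 0}, {"dx": 0, "dy": -0.101, "dz": 0.081, "rx": 0, "ry": 0, "rz": 0, "hand": 0}, {"dx": 0, "dy": -0.122, "dz": 0.106, "rx": 0, "ry": 0, "rz": 0, "hand": 0}])

```text
clock: 32.15
ee_pos: [0.5059, 0.136, 0.1793]
ee_rot: [0.706, 0.708, -0.002, 0.001]
ft_force: [-11.1, -2.4, 11.6]
grip_width: 0.0097
grasp_force: 40.0
```

>>> drive_tool(moves=[{"dx": 0, "dy": -0.018, "dz": 0.027, "rx": 0, "ry": 0, "rz": 0, "hand": 0}, {"dx": 0, "dy": -0.034, "dz": 0.055, "rx": 0, "ry": 0, "rz": 0, "hand": 0}, {"dx": 0, "dy": -0.048, "dz": 0.085, "rx": 0, "ry": 0, "rz": 0, "hand": 0}, {"dx": 0, "dy": -0.058, "dz": 0.112, "rx": 0, "ry": 0, "rz": 0, "hand": 0}, {"dx": 0, "dy": -0.066, "dz": 0.14, "rx": 0, "ry": 0, "rz": 0, "hand": 0}])

```text
clock: 32.57
ee_pos: [0.4714, 0.136, 0.1071]
ee_rot: [0.706, 0.708, -0.003, -0.0]
ft_force: [-12.3, -1.0, 5.3]
grip_width: 0.0098
grasp_force: 40.0
```

Run:
```python
from h import *
show()
im,d=get_image("side"); M=camera_model("side"); C=cloud("side",d,M)
m=(C[...,2]>.06)&(C[...,2]<.12)&(d>0)&(C[...,0]>.46)&(C[...,0]<.65)&(C[...,1]>.02)&(C[...,1]<.06); P=C[m]; print(len(P),np.polyfit(P[:,0],P[:,2],1))
```

```text
32.57 [0.4714 0.136  0.1071] [ 0.706  0.708 -0.003 -0.   ] F [-12.3  -1.    5.3] w 0.0098 g 40.0 [ 0.34  0.51 -0.83  2.03  0.51  0.82 -0.78]
630 [-0.03168581  0.09177689]
```

>>> drive_tool(moves=[{"dx": 0, "dy": -0.003, "dz": 0.006, "rx": 0, "ry": 0, "rz": 0, "hand": 0}, {"dx": 0, "dy": -0.006, "dz": 0.012, "rx": 0, "ry": 0, "rz": 0, "hand": 0}, {"dx": 0, "dy": -0.006, "dz": 0.018, "rx": 0, "ry": 0, "rz": 0, "hand": 0}, {"dx": 0, "dy": -0.006, "dz": 0.02, "rx": 0, "ry": 0, "rz": 0, "hand": 0}, {"dx": 0, "dy": -0.006, "dz": 0.02, "rx": 0, "ry": 0, "rz": 0, "hand": 0}])

```text
clock: 33.03
ee_pos: [0.4701, 0.136, 0.1005]
ee_rot: [0.706, 0.708, -0.003, 0.001]
ft_force: [-20.0, -6.5, 38.4]
grip_width: 0.0097
grasp_force: 40.0
```

Run:
```python
from h import *
show()
im,d=get_image("side"); M=camera_model("side"); C=cloud("side",d,M)
m=(C[...,2]>.06)&(C[...,2]<.12)&(d>0)&(C[...,0]>.46)&(C[...,0]<.65)&(C[...,1]>.02)&(C[...,1]<.06); P=C[m]; print(len(P),np.polyfit(P[:,0],P[:,2],1))
d0=np.load("side0.npy"); C=cloud("side",d0,M);m=(C[...,2]>.06)&(C[...,2]<.12)&(d0>0)&(C[...,0]>.46)&(C[...,0]<.65)&(C[...,1]>.02)&(C[...,1]<.06); P=C[m]; print(len(P),np.polyfit(P[:,0],P[:,2],1))
```

```text
33.03 [0.4701 0.136  0.1005] [ 0.706  0.708 -0.003  0.001] F [-20.   -6.5  38.4] w 0.0097 g 40.0 [ 0.33  0.51 -0.82  2.04  0.53  0.81 -0.8 ]
613 [0.00126775 0.07044276]
617 [0.00012022 0.07114803]
```

>>> drive_tool(moves=[{"dx": 0, "dy": 0, "dz": -0.015, "rx": 0, "ry": 0, "rz": 0, "hand": 0}, {"dx": 0, "dy": 0, "dz": -0.015, "rx": 0, "ry": 0, "rz": 0, "hand": 0.5}, {"dx": 0, "dy": 0, "dz": -0.015, "rx": 0, "ry": 0, "rz": 0, "hand": 0.5}, {"dx": 0, "dy": 0, "dz": -0.06, "rx": 0, "ry": 0, "rz": 0, "hand": 0.6}, {"dx": 0, "dy": 0, "dz": -0.14, "rx": 0, "ry": 0, "rz": 0, "hand": 0.8}])

```text
clock: 33.5
ee_pos: [0.4709, 0.1353, 0.1658]
ee_rot: [0.706, 0.708, -0.001, -0.001]
ft_force: [1.3, -1.6, -0.1]
grip_width: 0.0315
grasp_force: 0.0
```

>>> drive_tool(moves=[{"dx": 0, "dy": 0, "dz": -0.08, "rx": 0, "ry": 0, "rz": 0, "hand": 0.8}, {"dx": 0, "dy": 0, "dz": -0.16, "rx": 0, "ry": 0, "rz": 0, "hand": 0.8}, {"dx": 0.08, "dy": 0, "dz": -0.2, "rx": 0, "ry": 0, "rz": 0, "hand": 0.8}, {"dx": 0.15, "dy": 0.02, "dz": -0.2, "rx": 0, "ry": 0, "rz": 0, "hand": 0.8}, {"dx": 0.2, "dy": 0.04, "dz": -0.2, "rx": 0, "ry": 0, "rz": 0, "hand": 0.8}])

```text
clock: 33.92
ee_pos: [0.4945, 0.2395, 0.2712]
ee_rot: [0.707, 0.707, 0.004, 0.002]
ft_force: [-0.4, 0.0, 0.5]
grip_width: 0.0651
grasp_force: 0.0
```

>>> drive_tool(moves=[{"dx": 0, "dy": 0, "dz": 0, "rx": 0, "ry": 0, "rz": 0, "hand": 0.9}, {"dx": 0, "dy": 0, "dz": 0, "rx": 0, "ry": 0, "rz": 0, "hand": 0.9}, {"dx": 0, "dy": 0, "dz": 0, "rx": 0, "ry": 0, "rz": 0, "hand": 0.9}, {"dx": 0, "dy": 0, "dz": 0, "rx": 0, "ry": 0, "rz": 0, "hand": 0.9}, {"dx": 0, "dy": 0, "dz": 0, "rx": 0, "ry": 0, "rz": 0, "hand": 0.9}])

```text
clock: 34.33
ee_pos: [0.492, 0.2344, 0.267]
ee_rot: [0.707, 0.707, -0.0, 0.001]
ft_force: [-0.1, -0.0, -0.3]
grip_width: 0.0825
grasp_force: 0.0
```

```bash
cat >> h.py <<'E'
def lev(kx=None):
    """wrist view: knob centre, brass profile, rod lines"""
    M=camera_model("wrist"); im,d=get_image("wrist"); C=cloud("wrist",d,M); hsv=cv2.cvtColor(im,cv2.COLOR_RGB2HSV); z=C[...,2]; x=C[...,0]; y=C[...,1]
    m=(z>.13)&(z<.22)&(d>0)&(abs(x-.50)<.12)&(abs(y-.34)<.025)&(im.max(2)<70)
    if m.sum()>80:
        n,L,st,_=cv2.connectedComponentsWithStats(m.astype(np.uint8)); i=1+st[1:,4].argmax(); r=sphere(C[L==i],.016); k=r.x
        print("knob",k.round(4),np.abs(r.fun).mean().round(5),"phi",np.arctan2(k[0]-.52,k[2]-.05).round(4))
    b=(hsv[...,1]>110)&(hsv[...,0]>12)&(hsv[...,0]<32)&(d>0)&(abs(x-.51)<.06)&(abs(y-.309)<.02)&(z>.055)
    Q=C[b]; ys,xs=np.where(b); print("brass",len(Q))
    t=Q[(Q[:,2]>.122)]; print("flag",np.percentile(t,[2,50,98],axis=0).round(4).tolist())
    s=Q[(Q[:,2]<.115)]
    if len(s)>10: c=np.polyfit(s[:,2],s[:,0],1); print("stem",len(s),"ang",np.arctan(c[0]).round(4),"x@.05",np.polyval(c,.05).round(4),"x@.13",np.polyval(c,.13).round(4))
    return im,d,C,hsv
E
python3 - <<'E'
from h import *
show(); im,d,C,hsv=lev(); save("w7",im)
im,d=get_image("side"); M=camera_model("side"); C=cloud("side",d,M)
m=(C[...,2]>.06)&(C[...,2]<.12)&(d>0)&(C[...,0]>.50)&(C[...,0]<.65)&(C[...,1]>.02)&(C[...,1]<.06); P=C[m]; print("cover",len(P),np.polyfit(P[:,0],P[:,2],1))
E
```

```text
34.33 [0.492  0.2344 0.267 ] [ 0.707  0.707 -0.     0.001] F [-0.1 -0.  -0.3] w 0.0825 g 0.0 [ 0.27  0.4  -0.97  1.77  0.36  1.17 -0.8 ]
knob [0.4353 0.3397 0.1612] 0.00041 phi -0.6508
brass 253
flag [[0.4966, 0.3035, 0.1238], [0.5024, 0.3092, 0.1334], [0.5089, 0.3148, 0.1356]]
stem 31 ang -0.3562 x@.05 0.5276 x@.13 0.4978
cover 498 [-0.03112786  0.09151597]
```

View pics/w7.png

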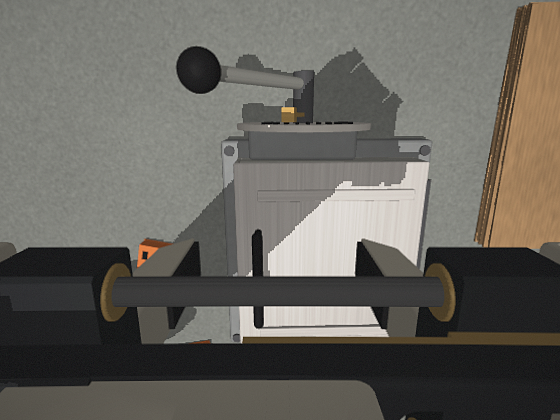

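Run:
```python
from h import *
D=down(np.pi/2)
plan([([.4715,.138,.16],D),([.4715,.138,.1155],D)])
```

```text
d [-0.193 -0.041  0.214] r [0. 0. 0.] rows 3.6
d [0.    0.    0.089] r [0. 0. 0.] rows 1.1
```

>>> drive_tool(moves=[{"dx": -0.08, "dy": -0.02, "dz": 0.04, "rx": 0, "ry": 0, "rz": 0, "hand": 0}, {"dx": -0.15, "dy": -0.041, "dz": 0.1, "rx": 0, "ry": 0, "rz": 0, "hand": 0}, {"dx": -0.193, "dy": -0.041, "dz": 0.15, "rx": 0, "ry": 0, "rz": 0, "hand": 0}, {"dx": -0.193, "dy": -0.041, "dz": 0.2, "rx": 0, "ry": 0, "rz": 0, "hand": 0}, {"dx": -0.193, "dy": -0.041, "dz": 0.214, "rx": 0, "ry": 0, "rz": 0, "hand": 0}])

```text
clock: 34.85
ee_pos: [0.4693, 0.135, 0.1568]
ee_rot: [0.708, 0.706, -0.003, -0.001]
ft_force: [-1.3, 0.3, 0.7]
grip_width: 0.0539
grasp_force: 0.0
```

>>> drive_tool(moves=[{"dx": 0, "dy": 0, "dz": 0, "rx": 0, "ry": 0, "rz": 0, "hand": 0}, {"dx": 0, "dy": 0, "dz": 0, "rx": 0, "ry": 0, "rz": 0, "hand": 0}, {"dx": 0, "dy": 0, "dz": 0, "rx": 0, "ry": 0, "rz": 0, "hand": 0}, {"dx": 0, "dy": 0, "dz": 0, "rx": 0, "ry": 0, "rz": 0, "hand": 0}, {"dx": 0, "dy": 0, "dz": 0, "rx": 0, "ry": 0, "rz": 0, "hand": 0}])

```text
clock: 35.27
ee_pos: [0.4723, 0.1404, 0.1614]
ee_rot: [0.706, 0.708, 0.001, 0.001]
ft_force: [0.8, -0.0, 0.2]
grip_width: 0.0202
grasp_force: 0.0
```

>>> drive_tool(moves=[{"dx": 0, "dy": 0, "dz": 0.05, "rx": 0, "ry": 0, "rz": 0, "hand": 0}, {"dx": 0, "dy": 0, "dz": 0.07, "rx": 0, "ry": 0, "rz": 0, "hand": 0}, {"dx": 0, "dy": 0, "dz": 0.08, "rx": 0, "ry": 0, "rz": 0, "hand": 0}, {"dx": 0, "dy": 0, "dz": 0.086, "rx": 0, "ry": 0, "rz": 0, "hand": 0}, {"dx": 0, "dy": 0, "dz": 0.09, "rx": 0, "ry": 0, "rz": 0, "hand": 0}])

```text
clock: 35.68
ee_pos: [0.4708, 0.1393, 0.1181]
ee_rot: [0.706, 0.708, -0.002, 0.001]
ft_force: [-18.5, -8.1, 57.7]
grip_width: 0.0007
grasp_force: 31.6
```

>>> drive_tool(moves=[{"dx": 0, "dy": 0, "dz": 0, "rx": 0, "ry": 0, "rz": 0, "hand": 0}, {"dx": 0, "dy": 0, "dz": 0, "rx": 0, "ry": 0, "rz": 0, "hand": 0}, {"dx": 0, "dy": 0, "dz": 0, "rx": 0, "ry": 0, "rz": 0, "hand": 0}, {"dx": 0, "dy": 0, "dz": 0, "rx": 0, "ry": 0, "rz": 0, "hand": 0}, {"dx": 0, "dy": 0, "dz": 0, "rx": 0, "ry": 0, "rz": 0, "hand": 0}])

```text
clock: 36.1
ee_pos: [0.4707, 0.1393, 0.1184]
ee_rot: [0.706, 0.708, -0.002, 0.001]
ft_force: [-13.4, -5.5, 37.8]
grip_width: 0.0006
grasp_force: 20.7
```

```bash
cat >> h.py <<'E'
def cover():
    im,d=get_image("side"); M=camera_model("side"); C=cloud("side",d,M)
    m=(C[...,2]>.06)&(C[...,2]<.12)&(d>0)&(C[...,0]>.50)&(C[...,0]<.65)&(C[...,1]>.02)&(C[...,1]<.06); P=C[m]; print("cover",len(P),np.polyfit(P[:,0],P[:,2],1))
E
python3 - <<'E'
from h import *
show(); cover()
E
```

```text
36.1 [0.4707 0.1393 0.1184] [ 0.706  0.708 -0.002  0.001] F [-13.4  -5.5  37.8] w 0.0006 g 20.7 [ 0.36  0.49 -0.86  2.03  0.5   0.84 -0.79]
cover 480 [-0.00282539  0.07285636]
```

>>> drive_tool(moves=[{"dx": 0, "dy": 0, "dz": -0.02, "rx": 0, "ry": 0, "rz": 0, "hand": 0}, {"dx": 0, "dy": 0, "dz": -0.08, "rx": 0, "ry": 0, "rz": 0, "hand": 0}, {"dx": 0, "dy": 0, "dz": -0.16, "rx": 0, "ry": 0, "rz": 0, "hand": 0}, {"dx": 0, "dy": 0, "dz": -0.24, "rx": 0, "ry": 0, "rz": 0, "hand": 0.5}, {"dx": 0.05, "dy": 0, "dz": -0.3, "rx": 0, "ry": 0, "rz": 0, "hand": 0.8}])

```text
clock: 36.57
ee_pos: [0.4726, 0.1604, 0.2678]
ee_rot: [0.709, 0.706, -0.001, 0.002]
ft_force: [1.9, -0.2, -0.1]
grip_width: 0.0093
grasp_force: 0.0
```

>>> drive_tool(moves=[{"dx": 0.08, "dy": 0, "dz": 0, "rx": 0, "ry": 0, "rz": 0, "hand": 0.8}, {"dx": 0.16, "dy": -0.02, "dz": 0, "rx": 0, "ry": 0, "rz": 0, "hand": 0.8}, {"dx": 0.24, "dy": -0.04, "dz": 0, "rx": 0, "ry": 0, "rz": 0, "hand": 0.8}, {"dx": 0.32, "dy": -0.06, "dz": 0, "rx": 0, "ry": 0, "rz": 0, "hand": 0.8}, {"dx": 0.351, "dy": -0.071, "dz": 0, "rx": 0, "ry": 0, "rz": 0, "hand": 0.8}])

```text
clock: 36.98
ee_pos: [0.4325, 0.3462, 0.2664]
ee_rot: [0.704, 0.71, 0.001, -0.002]
ft_force: [-1.3, 0.7, -0.0]
grip_width: 0.0424
grasp_force: 0.0
```

>>> drive_tool(moves=[{"dx": 0, "dy": 0, "dz": 0, "rx": 0, "ry": 0, "rz": 0, "hand": 0.8}, {"dx": 0, "dy": 0, "dz": 0, "rx": 0, "ry": 0, "rz": 0, "hand": 0.8}, {"dx": 0, "dy": 0, "dz": 0, "rx": 0, "ry": 0, "rz": 0, "hand": 0.8}, {"dx": 0, "dy": 0, "dz": 0, "rx": 0, "ry": 0, "rz": 0, "hand": 0.8}, {"dx": 0, "dy": 0, "dz": 0, "rx": 0, "ry": 0, "rz": 0, "hand": 0.8}])

```text
clock: 37.4
ee_pos: [0.4366, 0.338, 0.2649]
ee_rot: [0.708, 0.707, -0.0, 0.001]
ft_force: [0.3, 0.3, 0.2]
grip_width: 0.072
grasp_force: 0.0
```

Run:
```python
from h import *
show(); cover()
d0=np.load("side0.npy"); M=camera_model("side"); C=cloud("side",d0,M);m=(C[...,2]>.06)&(C[...,2]<.12)&(d0>0)&(C[...,0]>.50)&(C[...,0]<.65)&(C[...,1]>.02)&(C[...,1]<.06); P=C[m]; print("initial",len(P),np.polyfit(P[:,0],P[:,2],1))
D=down(np.pi/2); plan([([.4353,.34,.1505],D)])
```

```text
37.4 [0.4366 0.338  0.2649] [ 0.708  0.707 -0.     0.001] F [0.3 0.3 0.2] w 0.072 g 0.0 [ 0.07  0.43 -0.99  1.75  0.39  1.17 -1.04]
cover 488 [-0.00430875  0.07374987]
initial 483 [-0.00112968  0.07187136]
d [ 0.004 -0.003  0.229] r [ 0.  0. -0.] rows 2.8
```

```bash
cat >> h.py <<'E'
def at_y(cam,uv,y,M=None):
    o,d=ray(cam,uv,M); return o+d*((y-o[1])/d[:,1])[:,None]
def tip(cam="wrist"):
    M=camera_model(cam); im,d=get_image(cam)
    for q in finder.pinpoint("pointer_tip",cam)[:2]:
        o,v=ray(cam,[q["location"]],M); v=v[0]/np.linalg.norm(v[0])
        # ray meets cylinder r=.08 about pivot axis, near y=.309
        t=np.linspace(.05,2,40000); P=o+t[:,None]*v; e=np.abs(np.hypot(P[:,0]-.52,P[:,2]-.05)-.08)+np.abs(P[:,1]-.309)*.3; i=e.argmin()
        print(cam,"tip",np.round(q["location"],1),round(q["p"],2),P[i].round(4),"phi",np.arctan2(P[i,0]-.52,P[i,2]-.05).round(4))
E
python3 - <<'E'
from h import *
tip("wrist");tip("top");tip("side")
im,d,C,hsv=lev()
M=camera_model("side"); a=[]
for i in range(3):
    _,d=get_image("side"); C=cloud("side",d,M); m=(d>0)&(C[...,0]>.45)&(C[...,0]<.465)&(C[...,1]>.03)&(C[...,1]<.24)&(C[...,2]>.06)&(C[...,2]<.09); a.append(np.median(C[m][:,2]))
d=np.load("side0.npy"); C=cloud("side",d,M); m=(d>0)&(C[...,0]>.45)&(C[...,0]<.465)&(C[...,1]>.03)&(C[...,1]<.24)&(C[...,2]>.06)&(C[...,2]<.09); print("edge z now",a,"initial",np.median(C[m][:,2]))
E
```

```text
wrist tip [349.4 232.2] 0.64 [0.5048 0.3063 0.1286] phi -0.1908
top tip [179.3 229.5] 0.48 [0.5004 0.3038 0.1275] phi -0.2475
top tip [415.4 255.4] 0.44 [ 0.4402 -0.3982  0.0572] phi -1.4803
side tip [253.  143.2] 0.61 [0.5071 0.3163 0.129 ] phi -0.1615
knob [0.4354 0.3399 0.1609] 0.00037 phi -0.6515
brass 262
flag [[0.4963, 0.3037, 0.1237], [0.5015, 0.3112, 0.1331], [0.5063, 0.3155, 0.1353]]
stem 77 ang -0.2232 x@.05 0.5203 x@.13 0.5021
edge z now [np.float64(0.06995588621257753), np.float64(0.06978471002527359), np.float64(0.06994585326334368)] initial 0.06975993590024732
```

>>> drive_tool(moves=[{"dx": 0.004, "dy": -0.003, "dz": 0.08, "rx": 0, "ry": 0, "rz": 0, "hand": 0.8}, {"dx": 0.004, "dy": -0.003, "dz": 0.16, "rx": 0, "ry": 0, "rz": 0, "hand": 0.8}, {"dx": 0.004, "dy": -0.003, "dz": 0.21, "rx": 0, "ry": 0, "rz": 0, "hand": 0.8}, {"dx": 0.004, "dy": -0.003, "dz": 0.229, "rx": 0, "ry": 0, "rz": 0, "hand": 0.8}, {"dx": 0.004, "dy": -0.003, "dz": 0.229, "rx": 0, "ry": 0, "rz": 0, "hand": 0.5}], squeeze=8)

```text
clock: 38.37
ee_pos: [0.4327, 0.3406, 0.1483]
ee_rot: [0.706, 0.708, -0.002, -0.0]
ft_force: [-0.3, -0.1, 0.2]
grip_width: 0.0703
grasp_force: 0.0
```

>>> drive_tool(moves=[{"dx": 0, "dy": 0, "dz": 0, "rx": 0, "ry": 0, "rz": 0, "hand": 0}, {"dx": 0, "dy": 0, "dz": 0, "rx": 0, "ry": 0, "rz": 0, "hand": 0}, {"dx": 0, "dy": 0, "dz": 0, "rx": 0, "ry": 0, "rz": 0, "hand": 0}, {"dx": 0, "dy": 0, "dz": 0, "rx": 0, "ry": 0, "rz": 0, "hand": 0}, {"dx": 0, "dy": 0, "dz": 0, "rx": 0, "ry": 0, "rz": 0, "hand": 0}])

```text
clock: 38.78
ee_pos: [0.4352, 0.3421, 0.1518]
ee_rot: [0.707, 0.708, 0.001, 0.001]
ft_force: [6.0, 0.7, 0.9]
grip_width: 0.0379
grasp_force: 2.8
```

>>> drive_tool(moves=[{"dx": 0, "dy": 0, "dz": 0, "rx": 0, "ry": 0, "rz": 0, "hand": 0}, {"dx": 0, "dy": 0, "dz": 0, "rx": 0, "ry": 0, "rz": 0, "hand": 0}, {"dx": 0, "dy": 0, "dz": 0, "rx": 0, "ry": 0, "rz": 0, "hand": 0}, {"dx": 0, "dy": 0, "dz": 0, "rx": 0, "ry": 0, "rz": 0, "hand": 0}, {"dx": 0, "dy": 0, "dz": 0, "rx": 0, "ry": 0, "rz": 0, "hand": 0}])

```text
clock: 39.2
ee_pos: [0.4363, 0.3421, 0.1518]
ee_rot: [0.707, 0.707, 0.002, 0.001]
ft_force: [5.7, 0.5, 4.0]
grip_width: 0.0347
grasp_force: 7.6
```

Run:
```python
from h import *
show()
f=lambda a:np.array([.52+.14*np.sin(a),.05+.14*np.cos(a)])
for a in np.linspace(-.65,-.22,6)[1:]: print(((f(a)-f(-.65))/.5*[1,-1]).round(4), (f(a)-[0,.011]).round(4))
```

```text
39.2 [0.4363 0.3421 0.1518] [0.707 0.707 0.002 0.001] F [5.7 0.5 4. ] w 0.0347 g 7.6 [-0.03  0.56 -0.9   1.86  0.53  0.98 -1.15]
[ 0.0198 -0.0137] [0.4452 0.1573]
[ 0.0407 -0.0257] [0.4556 0.1633]
[ 0.0625 -0.0359] [0.4665 0.1684]
[ 0.0851 -0.0441] [0.4778 0.1725]
[ 0.1083 -0.0503] [0.4894 0.1756]
```

>>> drive_tool(moves=[{"dx": 0, "dy": 0.02, "dz": -0.014, "rx": 0, "ry": 0, "rz": 0, "hand": 0}, {"dx": 0, "dy": 0.041, "dz": -0.026, "rx": 0, "ry": 0, "rz": 0, "hand": 0}, {"dx": 0, "dy": 0.062, "dz": -0.036, "rx": 0, "ry": 0, "rz": 0, "hand": 0}, {"dx": 0, "dy": 0.084, "dz": -0.044, "rx": 0, "ry": 0, "rz": 0, "hand": 0}, {"dx": 0, "dy": 0.106, "dz": -0.05, "rx": 0, "ry": 0, "rz": 0, "hand": 0}])

```text
clock: 39.62
ee_pos: [0.4847, 0.3423, 0.176]
ee_rot: [0.706, 0.708, -0.002, -0.001]
ft_force: [-4.1, 0.1, 4.0]
grip_width: 0.0312
grasp_force: 8.0
```

>>> drive_tool(moves=[{"dx": 0, "dy": 0, "dz": 0, "rx": 0, "ry": 0, "rz": 0, "hand": 0}, {"dx": 0, "dy": 0, "dz": 0, "rx": 0, "ry": 0, "rz": 0, "hand": 0}, {"dx": 0, "dy": 0, "dz": 0, "rx": 0, "ry": 0, "rz": 0, "hand": 0}, {"dx": 0, "dy": 0, "dz": 0, "rx": 0, "ry": 0, "rz": 0, "hand": 0}, {"dx": 0, "dy": 0, "dz": 0, "rx": 0, "ry": 0, "rz": 0, "hand": 0}])

```text
clock: 40.03
ee_pos: [0.487, 0.3424, 0.1762]
ee_rot: [0.706, 0.708, 0.0, 0.0]
ft_force: [-0.1, 1.1, 5.8]
grip_width: 0.0314
grasp_force: 8.0
```

Run:
```python
from h import *
show(); lev()
```

```text
40.03 [0.487  0.3424 0.1762] [0.706 0.708 0.    0.   ] F [-0.1  1.1  5.8] w 0.0314 g 8.0 [-0.01  0.6  -0.89  1.74  0.52  1.06 -1.07]
knob [0.4877 0.3411 0.1845] 0.00227 phi -0.2354
brass 57Traceback (most recent call last):
  File "<stdin>", line 2, in <module>
  File "h.py", line 68, in lev
    t=Q[(Q[:,2]>.122)]; print("flag",np.percentile(t,[2,50,98],axis=0).round(4).tolist())
                                     ~~~~~~~~~~~~~^^^^^^^^^^^^^^^^^^^^
    return _quantile_unchecked(
        a, q, axis, out, overwrite_input, method, keepdims, weights)
    return _ureduce(a,
                    func=_quantile_ureduce_func,
    ...<5 lines>...
                    overwrite_input=overwrite_input,
                    method=method)
    r = func(a, **kwargs)
    result = _quantile(arr,
                       quantiles=q,
    ...<2 lines>...
                       out=out,
                       weights=wgt)
    slices_having_nans = np.isnan(arr[-1, ...])
                                  ~~~^^^^^^^^^
IndexError: index -1 is out of bounds for axis 0 with size 0
```

>>> drive_tool(moves=[{"dx": 0, "dy": 0.002, "dz": -0.001, "rx": 0, "ry": 0, "rz": 0, "hand": 0}, {"dx": 0, "dy": 0.004, "dz": -0.001, "rx": 0, "ry": 0, "rz": 0, "hand": 0}, {"dx": 0, "dy": 0.004, "dz": -0.001, "rx": 0, "ry": 0, "rz": 0, "hand": 0}, {"dx": 0, "dy": 0.004, "dz": -0.001, "rx": 0, "ry": 0, "rz": 0, "hand": 0}, {"dx": 0, "dy": 0.004, "dz": -0.001, "rx": 0, "ry": 0, "rz": 0, "hand": 0.8}])

```text
clock: 40.5
ee_pos: [0.4883, 0.3419, 0.176]
ee_rot: [0.706, 0.708, -0.001, -0.0]
ft_force: [1.1, 0.4, 0.1]
grip_width: 0.0343
grasp_force: 0.0
```

>>> drive_tool(moves=[{"dx": 0, "dy": 0, "dz": 0, "rx": 0, "ry": 0, "rz": 0, "hand": 0.8}, {"dx": 0, "dy": 0, "dz": 0, "rx": 0, "ry": 0, "rz": 0, "hand": 0.8}, {"dx": 0, "dy": 0, "dz": -0.06, "rx": 0, "ry": 0, "rz": 0, "hand": 0.8}, {"dx": 0, "dy": 0, "dz": -0.12, "rx": 0, "ry": 0, "rz": 0, "hand": 0.8}, {"dx": -0.05, "dy": 0, "dz": -0.18, "rx": 0, "ry": 0, "rz": 0, "hand": 0.8}])

```text
clock: 40.92
ee_pos: [0.4872, 0.3209, 0.2669]
ee_rot: [0.704, 0.71, 0.001, -0.002]
ft_force: [0.5, -0.6, 1.6]
grip_width: 0.0668
grasp_force: 0.0
```

>>> drive_tool(moves=[{"dx": -0.06, "dy": 0, "dz": 0, "rx": 0, "ry": 0, "rz": 0, "hand": 0.8}, {"dx": -0.12, "dy": 0, "dz": 0, "rx": 0, "ry": 0, "rz": 0, "hand": 0.8}, {"dx": -0.16, "dy": 0, "dz": 0, "rx": 0, "ry": 0, "rz": 0, "hand": 0.8}, {"dx": -0.16, "dy": 0, "dz": 0, "rx": 0, "ry": 0, "rz": 0, "hand": 0.8}, {"dx": -0.16, "dy": 0, "dz": 0, "rx": 0, "ry": 0, "rz": 0, "hand": 0.8}])

```text
clock: 41.33
ee_pos: [0.4898, 0.2349, 0.2658]
ee_rot: [0.708, 0.706, -0.001, 0.001]
ft_force: [1.1, 0.3, 0.3]
grip_width: 0.0732
grasp_force: 0.0
```

>>> drive_tool(moves=[{"dx": 0, "dy": 0, "dz": 0, "rx": 0, "ry": 0, "rz": 0, "hand": 0.8}, {"dx": 0, "dy": 0, "dz": 0, "rx": 0, "ry": 0, "rz": 0, "hand": 0.8}, {"dx": 0, "dy": 0, "dz": 0, "rx": 0, "ry": 0, "rz": 0, "hand": 0.8}, {"dx": 0, "dy": 0, "dz": 0, "rx": 0, "ry": 0, "rz": 0, "hand": 0.8}, {"dx": 0, "dy": 0, "dz": 0, "rx": 0, "ry": 0, "rz": 0, "hand": 0.8}])

```text
clock: 41.75
ee_pos: [0.489, 0.2377, 0.266]
ee_rot: [0.706, 0.708, -0.0, -0.0]
ft_force: [-0.3, -0.6, 0.4]
grip_width: 0.0737
grasp_force: 0.0
```

Run:
```python
from h import *
show(); im,d,C,hsv=lev(); lev(); cover()
# rod of the lever by the same depth line fit
z=C[...,2]; m=(d>0)&(abs(C[...,1]-.339)<.012)&(z>.08)&(z<.16)&(abs(C[...,0]-.505)<.03); P=C[m]
if len(P)>20: c=np.polyfit(P[:,2],P[:,0],1); print("rod",len(P),np.arctan(c[0]),np.polyval(c,.05))
u=proj("wrist",[[.50,.32,.13]])[0]; print(u)
r,c=int(u[1]),int(u[0]); r0=max(0,r-60); c0=max(0,c-80)
im=im[r0:r0+120,c0:c0+160]; save("w8",cv2.resize(im,None,fx=4,fy=4,interpolation=cv2.INTER_CUBIC))
```

```text
41.75 [0.489  0.2377 0.266 ] [ 0.706  0.708 -0.    -0.   ] F [-0.3 -0.6  0.4] w 0.0737 g 0.0 [ 0.28  0.4  -0.99  1.77  0.37  1.16 -0.82]
knob [0.4885 0.3399 0.1859] 0.00045 phi -0.2275
brass 231
flag [[0.4966, 0.3038, 0.1236], [0.5024, 0.3095, 0.1336], [0.5089, 0.3143, 0.1354]]
stem 28 ang -0.3595 x@.05 0.5274 x@.13 0.4973
knob [0.4885 0.3398 0.1859] 0.00045 phi -0.2274
brass 241
flag [[0.4967, 0.3036, 0.1267], [0.5021, 0.3093, 0.1334], [0.5081, 0.3149, 0.1354]]
stem 31 ang -0.3237 x@.05 0.5264 x@.13 0.4996
cover 479 [-0.00455425  0.07378024]
rod 135 -0.2143118156140963 0.5237432788776814
[289.80824953 104.25468663]
```

View pics/w8.png

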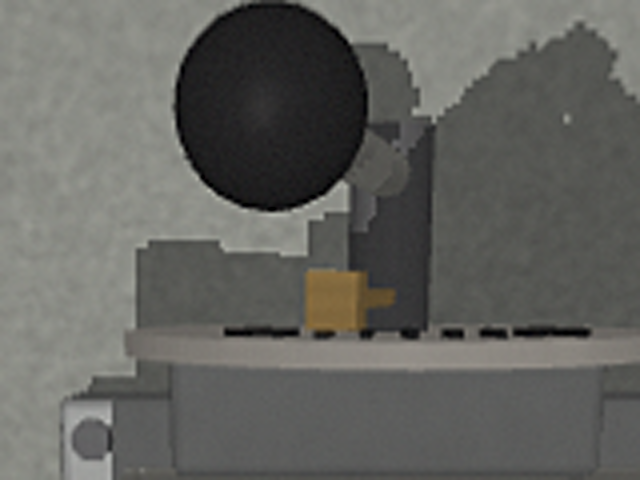

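Run:
```python
from h import *
M=camera_model("wrist"); D=[]
for i in range(4):
    im,d=get_image("wrist"); D.append(d)
d=np.mean(D,0); C=cloud("wrist",d,M); hsv=cv2.cvtColor(im,cv2.COLOR_RGB2HSV).astype(float)
b=(hsv[...,1]>110)&(hsv[...,0]>12)&(hsv[...,0]<32)&(abs(C[...,0]-.5)<.03)&(abs(C[...,1]-.309)<.012)&(C[...,2]>.12)
ys,xs=np.where(b); r=int(np.median(ys))
for rr in (r-2,r,r+2): print(rr,[(c,int(hsv[rr,c,2]),round(float(C[rr,c,0]),4),round(float(C[rr,c,2]),4)) for c in range(xs.min()-2,xs.max()+3)])
```

```text
116 [(283, 84, 0.4965, -0.0003), (284, 86, 0.4977, -0.0006), (285, 135, 0.496, 0.1317), (286, 128, 0.4968, 0.1328), (287, 129, 0.4977, 0.1327), (288, 127, 0.4985, 0.1329), (289, 127, 0.4993, 0.1334), (290, 127, 0.5002, 0.1335), (291, 129, 0.501, 0.133), (292, 126, 0.5018, 0.1335), (293, 127, 0.5026, 0.1343), (294, 129, 0.5035, 0.1338), (295, 127, 0.5043, 0.1345), (296, 130, 0.5051, 0.1345), (297, 132, 0.5059, 0.1351), (298, 87, 0.507, 0.1319), (299, 95, 0.5081, 0.1271), (300, 92, 0.5104, 0.1058), (301, 95, 0.5118, 0.0993), (302, 96, 0.5131, 0.0941), (303, 95, 0.5145, 0.0876), (304, 94, 0.516, 0.0813), (305, 97, 0.5176, 0.0738), (306, 99, 0.5193, 0.0665)]
118 [(283, 85, 0.4965, 0.0), (284, 84, 0.4978, -0.0003), (285, 138, 0.496, 0.1323), (286, 132, 0.4969, 0.1322), (287, 132, 0.4977, 0.1327), (288, 130, 0.4985, 0.1331), (289, 130, 0.4993, 0.1335), (290, 132, 0.5002, 0.1335), (291, 131, 0.501, 0.1337), (292, 134, 0.5018, 0.1343), (293, 131, 0.5027, 0.1335), (294, 131, 0.5035, 0.1342), (295, 131, 0.5043, 0.1344), (296, 131, 0.5052, 0.1341), (297, 136, 0.506, 0.1346), (298, 88, 0.507, 0.
[... 185 characters left out ...]
, 0.0741), (306, 102, 0.5193, 0.0668)]
120 [(283, 87, 0.4965, 0.0001), (284, 88, 0.4978, -0.0004), (285, 136, 0.496, 0.1321), (286, 128, 0.4969, 0.1327), (287, 126, 0.4977, 0.1325), (288, 127, 0.4986, 0.1328), (289, 127, 0.4994, 0.1337), (290, 128, 0.5002, 0.1334), (291, 126, 0.5011, 0.1333), (292, 127, 0.5019, 0.1334), (293, 127, 0.4995, 0.2041), (294, 127, 0.5035, 0.1344), (295, 128, 0.5044, 0.1341), (296, 129, 0.5052, 0.1347), (297, 125, 0.506, 0.1346), (298, 90, 0.507, 0.1326), (299, 99, 0.5082, 0.1268), (300, 54, 0.5136, 0.0591), (301, 55, 0.5147, 0.0595), (302, 61, 0.5157, 0.0603), (303, 57, 0.5167, 0.06), (304, 59, 0.5178, 0.0601), (305, 56, 0.5188, 0.0602), (306, 57, 0.5199, 0.0603)]
```

Run:
```python
from h import *
pads("top"); im,d,C,hsv=pads("side")
m=(C[...,2]>.012)&(C[...,2]<.03)&(d>0)&(abs(C[...,0]-.457)<.09)&(abs(C[...,1]+.413)<.04)&(hsv[...,1]>90); print("bar",rect(C[m]),np.median(C[m][:,2]))
for t in("glue","core","weight"): print(t,[np.round(q["location"],1) for q in finder.pinpoint(t,"side")[:1]])
print(robot.finish_job())
```

```text
bar (array([ 0.45384955, -0.41699228]), array([128.18736267,  41.40990829]), np.float64(-0.00817031190825368)) 0.023228527989392678
glue [array([348.5, 241.5])]
core [array([354.2, 320.6])]
weight [array([261. , 143.9])]
the job is handed in; nothing more can be done
None
```

The job is handed in: the bar lies flat in the tray, both white pads (the only two I found) are flat in the bed, and the cover is shut. I needed a second press on the cover because I lifted it about 0.03 rad while letting go of the handle. The lever is within about 0.004 rad of the pointer by my measurement, and the glue, core and weight were found where they started, to within a few pixels.

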